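# Slide a watch movement through the L-slot to the timing pickup

### The arm

A 6-joint arm with a two-finger parallel gripper is mounted at the origin on the work surface. World frame = base frame: x ahead of the robot, y to its left, z up, the work surface at z = 0. Lengths are in m, angles in rad, forces in N, time in s.
With the tool pointing down it reaches from about 0.35 to 0.85 m from the base axis. Payload 8.1 kg.
Tool frame: the origin (TCP) lies between the finger pads; the fingertips stand 14 mm ahead of it and the grasp point (between the pads) lies 5 mm behind it; z points along the fingers, y is the direction in which the jaws open and shut (so a half turn about z gives the same grasp; the last joint's range is limited). The gripper opens to 93 mm and grips with 3 to 60 N. Pads are 15 mm wide; open, the fingers measure 128 mm over their backs; the gripper's body (75 mm by 188 mm) begins 65 mm behind the grasp point.
Start: joints at [1.152, 0.13, 1.488, -0, 1.523, -0.085], TCP at [0.197, 0.567, 0.195] pointing down, gripper open.
Joint ranges: [-2.96, 2.96], [-0.89, 2.26], [0.02, 2.5], [-1.34, 4.48], [0, 2.73], [-2.66, 2.66]. Speed limits (rad/s): [2.39, 2.39, 2.79, 3.14, 3.14, 3.14].

### API

Orientations are given as a rotation vector (axis times angle).
In Python, from plant import robot gives the robot as it stands.
- The arm moves only by the tool step_arm, never from a script. Its argument "targets" is a list of rows, each an object of numbers: "tx", "ty", "tz": the shift along the tool's x, y, z in mm; "ax", "ay", "az": the turn, a rotation vector about the tool's x, y, z in rad; "grip": the closure in counts, from 0 (fully open) to 255 (shut). In form: [{"tx": .., "ty": .., "tz": .., "ax": .., "ay": .., "az": .., "grip": ..}, ...]. A call has 1 to 20 rows; each row shifts and turns the commanded pose from where the row before left it, along the tool's axes as they then stand; what a row does not reach is not made up. A row lasts 1/10 s, in which the tool goes at most 50 mm and 8.59 degrees, less where a joint would pass 70% of its speed; a pose out of reach is approached as far as the arm can. A call with a gripper value outside its range is refused whole. The fingers move at their own pace and stop on an object; "squeeze" is the grip in N (left out, the last holds). Time passes only in rows, so rows that do not move let the fingers close. It gives the time, the measured TCP pose, the force and the opening at its end, in the units of the state.
- robot.read_state(): the state, without advancing time (a new reading comes with each control period).
- robot.read_camera(name): name is "side" or "top" or "wrist"; returns a dict with "frame" (420x560x3 uint8, blue, green, red), "fx", "fy", "cx", "cy" (pixels), "R" (3x3) and "t" (3): a world point X has camera coordinates R X + t. Camera axes: x right, y down, z forward; pixel columns grow to the right and rows downward; lengths in m; the calibration is good to about 2 mm. A picture is of the moment at which its call begins. There is no depth.
- robot.close_job(): hands the job in, once; it reports no verdict.
The state is a dict: "t": time; "q": joint angles; "dq": joint speeds; "joint_torque": joint torques, N m; "tool_pos": TCP position; "orientation": TCP orientation; "force": force on the tool from outside, world axes, zero at the start; "wrist_torque": the same for the moment, N m; "opening": finger opening in m.
Only numpy, scipy, OpenCV 4.12 (cv2) and the standard library are available. Lean on these libraries where they do the work, as an engineer would, in place of code of your own. Each camera call takes 0.05 s, during which the arm holds its last target.

### The job

On the slotted blue-grey plate, push the white holder with the watch movement on it along the L-shaped slot with the outside of the fingers: first to the corner, then along the second leg until it is fully home at the slot's end beside the blue pickup, and leave it standing there. Push it gently and only on its white sides: do not grip, lift or tip it, and do not touch the movement on top. Leave everything else on the bench where it is.

Things in the scene. Friction and masses are not known exactly. Their poses are not given: they have to be found in the camera images.
- fixture: Fixed blue-grey metal plate, 190 x 190 mm, top face 20 mm above the table, with a black L-shaped slot 12 mm wide, 14 mm deep. Origin: centre of its underside, on the table. x runs along the slot's first leg, start to corner (100 mm); y along the second, corner to end (90 mm). A blue pickup head (36 x 22 mm, 40 mm above the plate, brass nib) is fixed beyond the slot's end.
- holder: Loose round white holder, about 0.25 kg, on the plate: diameter 48 mm for its lower 20 mm, 45 mm above, 32 mm high (38 with the movement). Origin: centre of its flat underside, at the plate's top face; from it a 9 mm pin reaches 12 mm down into the slot, 3 mm play across. Slides by dry friction (a few N), stays where left. Push low on the side: pushed high it tends to tip.
- movement: The rose-gold watch movement, 37 mm diameter, 6 mm high, fixed centrally on the holder's top. Origin: centre of its underside, 32 mm above the holder's origin. Must not be touched.
- slot_start (a point): Holder origin's place when its pin is at the slot's start (on the plate's top face).
- slot_corner (a point): Holder origin's place when its pin is in the slot's corner, on the middle lines of both legs; pushed along the first leg, the pin comes to a stop against the slot's wall 1.5 mm beyond this.
- slot_end (a point): Holder origin's place when its pin rests against the closed end of the slot's second leg: the final place, beside the blue pickup head's nib.
- loupe: aluminium eyeglass loupe, a 42 mm high flared tube 38 mm wide, standing on the slotted plate. Leave alone. Origin: centre of its underside.
- case_ring: rose-gold watch case ring, 36 mm outside, 8 mm high, lying on the slotted plate. Leave alone. Origin: centre of its underside.
- bezel: rose-gold bezel ring, 42 mm outside, 7 mm high, on the table. Leave alone. Origin: centre of its underside.
- dome: clear dust dome, 124 mm wide, 98 mm high with its knob, on the table. Leave alone. Origin: centre of its underside.
- spare_holder: empty white holder without pin or movement, 48 mm wide, 32 mm high, on the table away from the plate. Leave alone. Origin: centre of its underside.
- dish: green glass dish, 70 mm wide, 22 mm high, on the table. Leave alone. Origin: centre of its underside.
- screwdriver: small red-handled screwdriver, 120 mm long, lying on the table. Leave alone. Origin: under its middle part, at table height.
- tweezers: steel tweezers, 130 mm long, 6 mm high, lying on the table. Leave alone. Origin: under its middle part, at table height.

How it is judged:
By the outcome, as a careful person would: the job done as asked, in the order asked, and still so for the second after the job is handed in, with the robot touching nothing.
It also fails if it takes over 45 s, if anything falls off the work surface, if the arm or the gripper's body presses on something with over 40 N, if the wrist force passes 120 N, or if a joint passes its speed limit or range.

## Working session

There is one attempt and no reset: what is moved stays moved. The work goes in short steps, Python scripts to look and compute and a tool call to move; the robot and the scene stay as the last step left them, time stands still between calls to the robot, and variables do not carry over. Pictures are saved under pics/ and viewed, and the job is handed in when it is done.

Besides the shell and the picture viewer there is one more tool, called after "Request:" by a JSON object that holds its "name" and its "arguments". step_arm: Moves the arm, as the interface text tells. Its arguments: {"type":"object","properties":{"targets":{"type":"array"},"squeeze":{"type":"number"}},"required":["targets"]}

```bash
ls; mkdir -p pics; python3 - <<'E'
from plant import robot
import cv2
print(robot.read_state())
for n in("side","top","wrist"):
    c=robot.read_camera(n); cv2.imwrite(f"pics/{n}0.png",c["frame"]); print(n,c["fx"],c["cx"],c["cy"],c["R"],c["t"])
E
```

```text
pics
{'t': 0.0, 'q': array([ 1.15159049e+00,  1.31152691e-01,  1.48927774e+00,  1.16290704e-05,
        1.52302404e+00, -8.54380086e-02]), 'dq': array([ 0.00138445,  0.00117992,  0.00016649,  0.00054602, -0.00168662,
       -0.00075445]), 'joint_torque': array([-1.85082703e-03, -5.59859061e+01, -4.91748226e+01,  7.67574110e-02,
        3.59325169e-02, -1.12333164e-04]), 'tool_pos': array([0.19630425, 0.56631816, 0.19369342]), 'orientation': array([-5.21772688e-01, -3.09747619e+00,  2.82694843e-03]), 'force': array([ 0.27076607,  0.37829001, -0.23884254]), 'wrist_torque': array([-0.0161612 , -0.00064389, -0.03421428]), 'opening': 0.09311084604378407}
side 393.3298686092651 279.3478240385838 211.16555994647365 [[ 0.98077515 -0.19427675  0.01834815]
 [-0.1130287  -0.64220957 -0.75814997]
 [ 0.15907427  0.74150078 -0.65182203]] [-0.53764882  0.10644709  1.03210283]
top 409.1207410980645 283.3049011774197 207.52144975388504 [[-0.00168384 -0.99999065  0.00398335]
 [-0.99563916  0.00130495 -0.09327898]
 [ 0.09327291 -0.00412304 -0.99563204]] [-0.03793198  0.531318    1.03190426]
wrist 361.5577607669456 281.96082700951376 209.2405367925911 [[ 0.32763274  0.94480331 -0.00187042]
 [ 0.9177426  -0.31777712  0.23825663]
 [ 0.22451128 -0.07977723 -0.97120043]] [-0.59924598 -0.02637961  0.38871232]
```

View pics/side0.png

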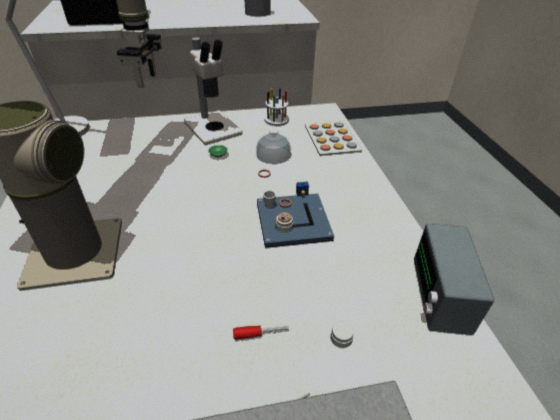

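View pics/top0.png

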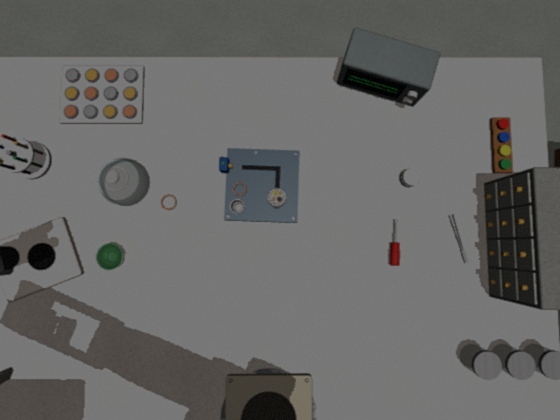

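View pics/wrist0.png

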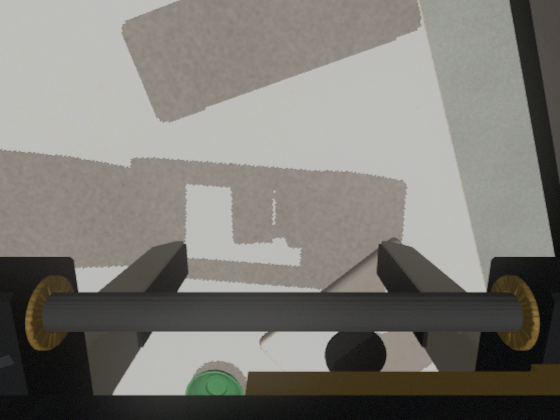

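The side view shows the holder at about (285,221). The top view shows the plate centred near (262,186), the holder at (277,197), the slot corner near (278,168) and the slot end near (243,167). The loupe is at (237,206), the ring at (240,188) and the pickup at (225,164). I'll zoom in.

```bash
cat > h.py <<'E'
import numpy as np, cv2
from plant import robot
def ray(c,u,v,z):
    R=np.array(c["R"]);t=np.array(c["t"])
    d=R.T@np.array([(u-c["cx"])/c["fx"],(v-c["cy"])/c["fy"],1.]); o=-R.T@t
    return o+d*(z-o[2])/d[2]
def proj(c,X):
    p=np.array(c["R"])@np.array(X)+np.array(c["t"]); return c["fx"]*p[0]/p[2]+c["cx"],c["fy"]*p[1]/p[2]+c["cy"]
E
python3 - <<'E'
import cv2,numpy as np
from h import *
f=cv2.imread("pics/top0.png")[140:235,210:310]; cv2.imwrite("pics/topz.png",cv2.resize(cv2.convertScaleAbs(f,alpha=1.6),None,fx=6,fy=6,interpolation=cv2.INTER_CUBIC))
f=cv2.imread("pics/side0.png")[175:250,250:340]; cv2.imwrite("pics/sidez.png",cv2.resize(f,None,fx=8,fy=8,interpolation=cv2.INTER_CUBIC))
f=cv2.imread("pics/top0.png"); hsv=cv2.cvtColor(f,cv2.COLOR_BGR2HSV)
print(hsv[215,262],hsv[155,262],hsv[168,260],hsv[230,262])
E
```

```text
[104  45  96] [104  50  87] [30 18 14] [150   2 120]
```

View pics/topz.png

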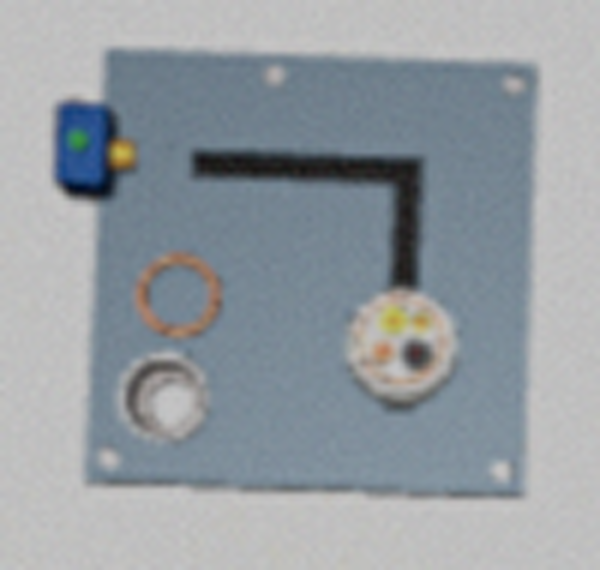

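View pics/sidez.png

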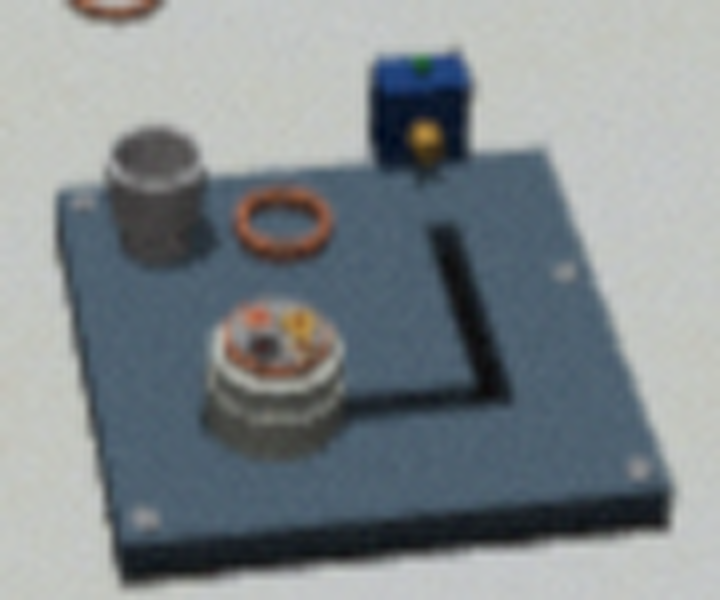

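```bash
python3 - <<'E'
import cv2,numpy as np
from h import *
c=robot.read_camera("top"); f=c["frame"]
off=(210,140); S=6
g=cv2.resize(f[140:235,210:310],None,fx=S,fy=S,interpolation=cv2.INTER_CUBIC)
def P(x,y,z): return ray(c,off[0]+(x+.5)/S-.5,off[1]+(y+.5)/S-.5,z)
hsv=cv2.cvtColor(g,cv2.COLOR_BGR2HSV); H,s,v=cv2.split(hsv)
gray=cv2.GaussianBlur(g.max(2),(0,0),3)
# plate: saturated bluish
sb=cv2.GaussianBlur(s,(0,0),3)
m=((g[:,:,0].astype(int)-g[:,:,2]>7)&(v>40)).astype(np.uint8)*255
m=cv2.morphologyEx(m,cv2.MORPH_CLOSE,np.ones((61,61)));m=cv2.morphologyEx(m,cv2.MORPH_OPEN,np.ones((151,151)))
cn=max(cv2.findContours(m,0,2)[0],key=cv2.contourArea)
r=cv2.minAreaRect(cn); b=cv2.boxPoints(r); print("plate px",r,b)
W=np.array([P(*p,.02) for p in b]);print(W.round(4),"centre",W.mean(0).round(4)); print([np.linalg.norm(W[i]-W[i-1]).round(4) for i in range(4)])
# slot
d=((v<48)).astype(np.uint8)*255; d[:, :150]=0; d[300:]=0; d[:110]=0
cn=max(cv2.findContours(d,0,2)[0],key=cv2.contourArea)
mm=np.zeros_like(d);cv2.drawContours(mm,[cn],-1,255,-1)
print("slot bbox",cv2.boundingRect(cn))
# leg2: cols 200-370 centre rows
ys=[(x,np.flatnonzero(mm[:,x]).mean()) for x in range(205,370,10)]
xs=[(np.flatnonzero(mm[y]).mean(),y) for y in range(195,280,6)]
L2=np.array([P(x,y,.02) for x,y in ys]);L1=np.array([P(x,y,.02) for x,y in xs])
p2=np.polyfit(L2[:,1],L2[:,0],1);p1=np.polyfit(L1[:,0],L1[:,1],1)
print("leg2 x=",p2,"leg1 y=",p1)
y0=(p1[0]*p2[1]+p1[1])/(1-p1[0]*p2[0]);x0=p2[0]*y0+p2[1];print("corner",x0,y0)
xe=np.flatnonzero(mm[150:175].any(0)).min();print("slot end edge",P(xe,163,.02), "width",[np.ptp(np.flatnonzero(mm[:,x]))/S for x in(230,300)])
# holder: near-white
w=((s<45)&(v>105)|0).astype(np.uint8)*255
vis=g.copy();cv2.drawContours(vis,[b.astype(int)],-1,(0,0,255),1);cv2.drawContours(vis,[cn],-1,(0,255,0),1)
# holder: not blue region near (402,345)
nb=((g[:,:,0].astype(int)-g[:,:,2]<6)&(v>60)).astype(np.uint8)*255
nb[:285]=0;nb[420:]=0;nb[:,:330]=0;nb[:,470:]=0
hc=max(cv2.findContours(nb,0,2)[0],key=cv2.contourArea);hull=cv2.convexHull(hc)
e=cv2.fitEllipse(hull);print("holder ell",e,cv2.minEnclosingCircle(hull));print(P(*e[0],.04),P(*e[0],.032),P(*e[0],.052))
cv2.drawContours(vis,[hull],-1,(255,0,255),1);cv2.imwrite("pics/vis1.png",vis)
E
```

```text
plate px ((314.5, 268.5), (431.0, 437.0), 90.0) [[ 96.  53.]
 [533.  53.]
 [533. 484.]
 [ 96. 484.]]
[[ 0.688   0.1128  0.02  ]
 [ 0.6879 -0.0788  0.02  ]
 [ 0.4986 -0.0778  0.02  ]
 [ 0.4989  0.1106  0.02  ]] centre [0.5933 0.0167 0.02  ]
[np.float64(0.1892), np.float64(0.1915), np.float64(0.1893), np.float64(0.1884)]
slot bbox (194, 152, 226, 135)
leg2 x= [0.03942691 0.63634917] leg1 y= [-0.03738167 -0.00013032]
corner 0.6354075399934244 -0.023882920503167832
slot end edge [0.63909334 0.06945061 0.02      ] width [np.float64(3.8333333333333335), np.float64(3.5)]
holder ell ((400.73907470703125, 345.8611145019531), (110.20980072021484, 116.78621673583984), 177.40863037109375) ((401.2450866699219, 345.1279602050781), 59.846466064453125)
[ 0.55625629 -0.02102019  0.04      ] [ 0.55720947 -0.02091721  0.032     ] [ 0.55482654 -0.02117466  0.052     ]
```

View pics/vis1.png

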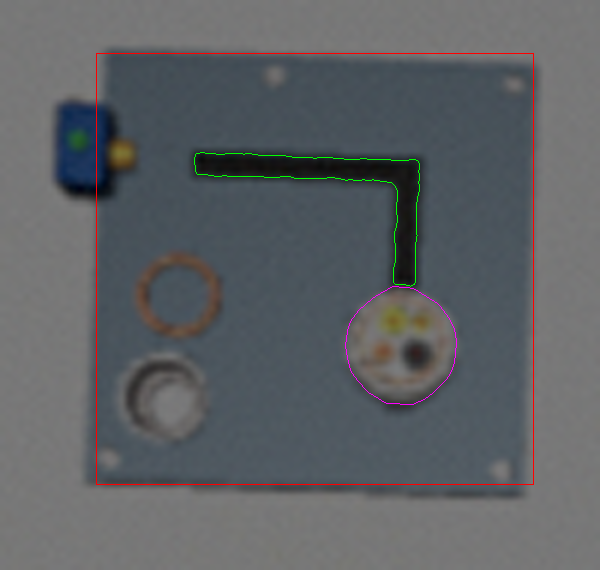

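```bash
cat >> h.py <<'E'
from scipy.spatial.transform import Rotation as Ro
YAW=-0.0385
ex=np.array([np.cos(YAW),np.sin(YAW),0]);ey=np.array([-np.sin(YAW),np.cos(YAW),0])
def shift(target,yx=None):
    "mm shift in tool axes to world target; turn to have tool x along yx"
    s=robot.read_state();R=Ro.from_rotvec(s["orientation"])
    print("t",s["t"],"pos",s["tool_pos"].round(4),"F",s["force"].round(2),"open",round(s["opening"],4))
    d=R.inv().apply(np.array(target)-s["tool_pos"])*1000
    print("shift mm",d.round(1))
    if yx is not None:
        x=np.array(yx);z=np.array([0,0,-1.]);Rt=Ro.from_matrix(np.c_[x,np.cross(z,x),z])
        print("turn",(R.inv()*Rt).as_rotvec().round(4))
E
python3 -c "
from h import *
shift([.50,-.02,.17],-ex)"
```

```text
t 0.2 pos [0.1964 0.5665 0.194 ] F [-0.32 -0.1   0.77] open 0.093
shift mm [-479.  -454.7   24.5]
turn [-0.0012 -0.0003 -0.2953]
```

Request:
{"name": "step_arm", "arguments": {"targets": [{"tx": -30, "ty": -28, "grip": 255}, {"tx": -30, "ty": -28, "grip": 255}, {"tx": -30, "ty": -28, "grip": 255}, {"tx": -30, "ty": -28, "grip": 255}, {"tx": -30, "ty": -28, "grip": 255}, {"tx": -30, "ty": -28, "grip": 255}, {"tx": -30, "ty": -28, "grip": 255}, {"tx": -30, "ty": -28, "grip": 255}, {"tx": -30, "ty": -28, "grip": 255}, {"tx": -30, "ty": -28, "grip": 255}, {"tx": -30, "ty": -28, "grip": 255}, {"tx": -30, "ty": -28, "grip": 255}, {"tx": -30, "ty": -28, "grip": 255}, {"tx": -30, "ty": -28, "grip": 255}, {"tx": -15, "ty": -14, "grip": 255}, {"grip": 255}, {"az": -0.1, "grip": 255}, {"az": -0.1, "grip": 255}, {"az": -0.095, "grip": 255}, {"grip": 255}], "squeeze": 10}}

```text
schema error: expected keys tx, ty, tz, ax, ay, az, grip
```

```bash
python3 - <<'E'
from h import *
shift([.50,-.02,.17],-ex)
for n in("wrist","side"):
    c=robot.read_camera(n); cv2.imwrite(f"pics/{n}1.png",c["frame"])
E
```

```text
t 0.2 pos [0.1964 0.5665 0.194 ] F [-0.32 -0.1   0.77] open 0.093
shift mm [-479.  -454.7   24.5]
turn [-0.0012 -0.0003 -0.2953]
```

View pics/wrist1.png

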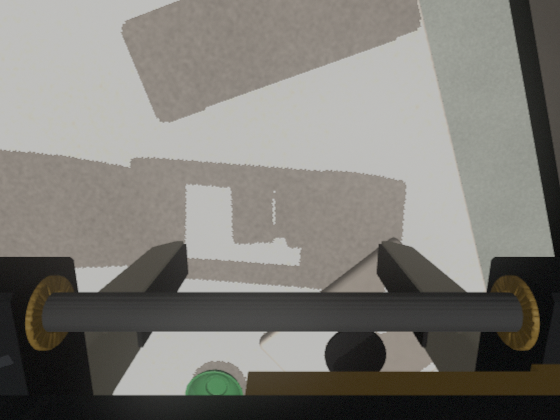

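View pics/side1.png

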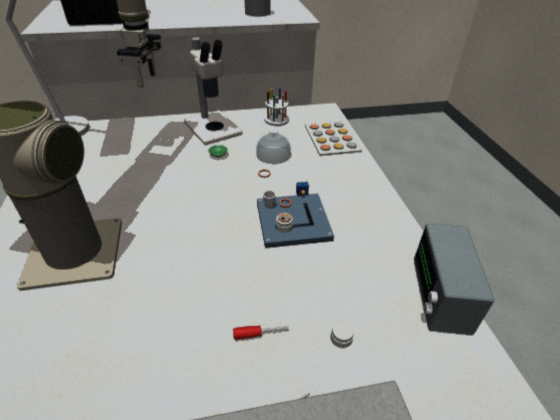

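The move was refused because every row needs all its keys, so both pictures are unchanged. I'll resend it with full rows.

Request:
{"name": "step_arm", "arguments": {"targets": [{"tx": -30, "ty": -28, "tz": 0, "ax": 0, "ay": 0, "az": 0, "grip": 255}, {"tx": -30, "ty": -28, "tz": 0, "ax": 0, "ay": 0, "az": 0, "grip": 255}, {"tx": -30, "ty": -28, "tz": 0, "ax": 0, "ay": 0, "az": 0, "grip": 255}, {"tx": -30, "ty": -28, "tz": 0, "ax": 0, "ay": 0, "az": 0, "grip": 255}, {"tx": -30, "ty": -28, "tz": 0, "ax": 0, "ay": 0, "az": 0, "grip": 255}, {"tx": -30, "ty": -28, "tz": 0, "ax": 0, "ay": 0, "az": 0, "grip": 255}, {"tx": -30, "ty": -28, "tz": 0, "ax": 0, "ay": 0, "az": 0, "grip": 255}, {"tx": -30, "ty": -28, "tz": 0, "ax": 0, "ay": 0, "az": 0, "grip": 255}, {"tx": -30, "ty": -28, "tz": 0, "ax": 0, "ay": 0, "az": 0, "grip": 255}, {"tx": -30, "ty": -28, "tz": 0, "ax": 0, "ay": 0, "az": 0, "grip": 255}, {"tx": -30, "ty": -28, "tz": 0, "ax": 0, "ay": 0, "az": 0, "grip": 255}, {"tx": -30, "ty": -28, "tz": 0, "ax": 0, "ay": 0, "az": 0, "grip": 255}, {"tx": -30, "ty": -28, "tz": 0, "ax": 0, "ay": 0, "az": 0, "grip": 255}, {"tx": -30, "ty": -28, "tz": 0, "ax": 0, "ay": 0, "az": 0, "grip": 255}, {"tx": -15, "ty": -14, "tz": 0, "ax": 0, "ay": 0, "az": 0, "grip": 255}, {"tx": 0, "ty": 0, "tz": 0, "ax": 0, "ay": 0, "az": -0.1, "grip": 255}, {"tx": 0, "ty": 0, "tz": 0, "ax": 0, "ay": 0, "az": -0.1, "grip": 255}, {"tx": 0, "ty": 0, "tz": 0, "ax": 0, "ay": 0, "az": -0.095, "grip": 255}, {"tx": 0, "ty": 0, "tz": 0, "ax": 0, "ay": 0, "az": 0, "grip": 255}], "squeeze": 10}}

```text
t: 2.2
tool_pos: [0.4745, 0.0406, 0.1947]
orientation: [-0.059, -3.141, 0.0]
force: [-0.9, -0.3, 0.1]
opening: 0.0002
```

```bash
python3 - <<'E'
from h import *
shift([.50,-.02,.17],-ex)
for n in("wrist","side"):
    c=robot.read_camera(n); cv2.imwrite(f"pics/{n}2.png",c["frame"])
E
```

```text
t 2.2 pos [0.4745 0.0406 0.1947] F [-0.88 -0.27  0.1 ] open 0.0002
shift mm [-27.8 -59.6  24.7]
turn [-0.     -0.0001  0.0009]
```

View pics/wrist2.png

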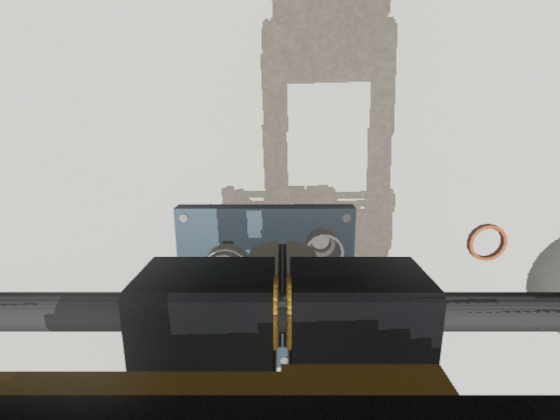

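View pics/side2.png

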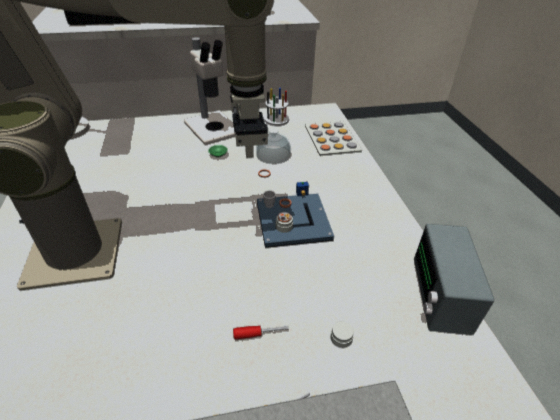

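The fingers are shut and block most of the wrist view, with the loupe at about (322,248) there. The side view shows the tool in front of the dome, and the plate undisturbed.

```bash
python3 -c "
from h import *
shift([.506,-.019,.039],-ex)"
```

```text
t 2.3 pos [0.4745 0.0408 0.1948] F [-0.15  0.17 -0.05] open 0.0004
shift mm [-33.9 -58.4 155.8]
turn [-0.      0.     -0.0031]
```

Request:
{"name": "step_arm", "arguments": {"targets": [{"tx": -17, "ty": -29, "tz": 0, "ax": 0, "ay": 0, "az": 0, "grip": 255}, {"tx": -17, "ty": -29, "tz": 0, "ax": 0, "ay": 0, "az": 0, "grip": 255}, {"tx": 0, "ty": 0, "tz": 30, "ax": 0, "ay": 0, "az": 0, "grip": 255}, {"tx": 0, "ty": 0, "tz": 30, "ax": 0, "ay": 0, "az": 0, "grip": 255}, {"tx": 0, "ty": 0, "tz": 30, "ax": 0, "ay": 0, "az": 0, "grip": 255}, {"tx": 0, "ty": 0, "tz": 25, "ax": 0, "ay": 0, "az": 0, "grip": 255}, {"tx": 0, "ty": 0, "tz": 0, "ax": 0, "ay": 0, "az": 0, "grip": 255}]}}

```text
t: 3.0
tool_pos: [0.5029, -0.018, 0.0757]
orientation: [-0.064, -3.134, -0.001]
force: [-1.0, -0.6, 0.1]
opening: 0.0004
```

```bash
python3 - <<'E'
from h import *
shift([.506,-.019,.039],-ex)
c=robot.read_camera("side"); cv2.imwrite("pics/s3.png",cv2.resize(c["frame"][120:260,230:350],None,fx=5,fy=4.2,interpolation=cv2.INTER_CUBIC))
E
```

```text
t 3.0 pos [ 0.5029 -0.018   0.0757] F [-0.97 -0.6   0.05] open 0.0004
shift mm [-3.4 -0.9 36.7]
turn [ 0.0007 -0.0072 -0.0024]
```

View pics/s3.png

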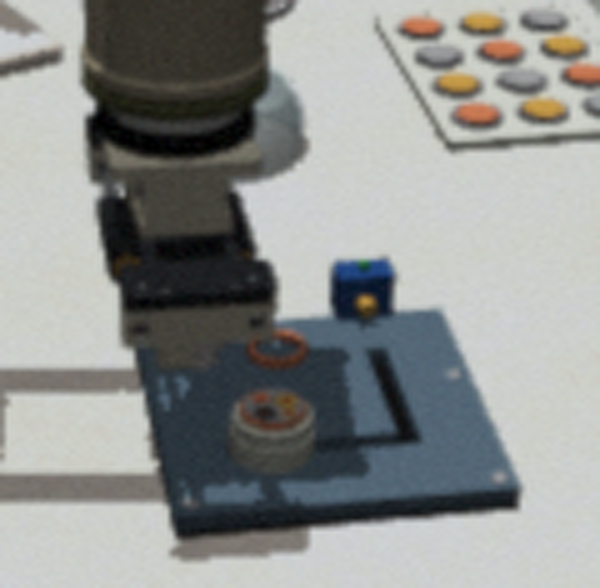

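```bash
python3 - <<'E'
from h import *
c=robot.read_camera("side"); f=c["frame"]
for x,y,z in [(.503,-.018,.062),(.503,-.018,.146),(.4655,-.112,.146),(.54,-.112,.146),(.503,-.036,.062)]:
    u,v=proj(c,(x,y,z)); print((x,y,z),round(u,1),round(v,1),"crop",(u-230)*5,(v-120)*4.2)
g=f[170:240,235:325]
cv2.imwrite("pics/s4.png",cv2.resize(cv2.convertScaleAbs(g,alpha=1.5),None,fx=8,fy=8,interpolation=cv2.INTER_CUBIC))
E
```

```text
(0.503, -0.018, 0.062) 264.6 216.4 crop 172.9972782309187 404.9791159362408
(0.503, -0.018, 0.146) 264.4 191.8 crop 171.99438964007356 301.35571569126716
(0.4655, -0.112, 0.146) 255.3 217.6 crop 126.65491363054912 409.72377692532694
(0.54, -0.112, 0.146) 286.2 213.9 crop 281.07445641571786 394.58344398586337
(0.503, -0.036, 0.062) 265.7 220.8 crop 178.63655607308885 423.53522957129627
```

View pics/s4.png

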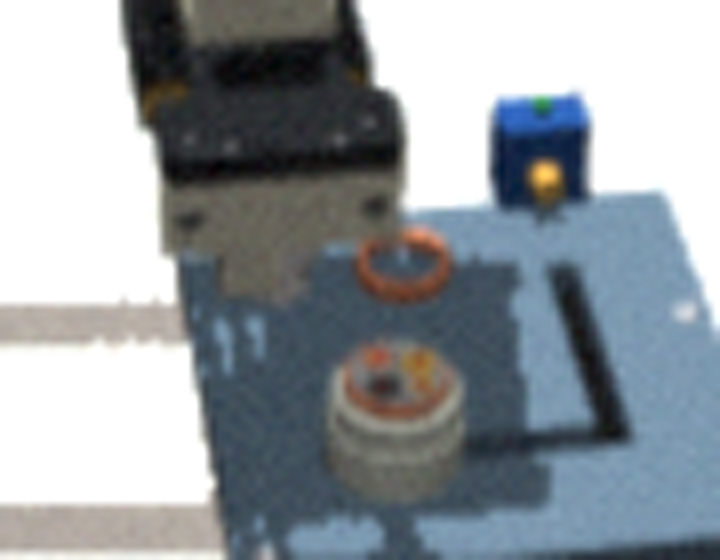

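The visible finger bottom at crop (265,300) sits higher than the tip's projection at (237,371). I'll go down part way and compare frames.

Request:
{"name": "step_arm", "arguments": {"targets": [{"tx": -1, "ty": -1, "tz": 10, "ax": 0, "ay": 0, "az": 0, "grip": 255}, {"tx": 0, "ty": 0, "tz": 10, "ax": 0, "ay": 0, "az": 0, "grip": 255}, {"tx": 0, "ty": 0, "tz": 0, "ax": 0, "ay": 0, "az": 0, "grip": 255}]}}

```text
t: 3.4
tool_pos: [0.5065, -0.0195, 0.0587]
orientation: [-0.061, -3.14, -0.0]
force: [-0.4, -0.6, -0.9]
opening: 0.0006
```

```bash
python3 - <<'E'
from h import *
shift([.506,-.019,.039],-ex)
c=robot.read_camera("side"); f=c["frame"]
p=robot.read_state()["tool_pos"]
u,v=proj(c,p+[0,0,-.014]);print("tip crop",(u-235)*8,(v-170)*8)
g=f[170:240,235:325]
cv2.imwrite("pics/s5.png",cv2.resize(cv2.convertScaleAbs(g,alpha=2.2),None,fx=8,fy=8,interpolation=cv2.INTER_CUBIC))
c=robot.read_camera("top");print([proj(c,p)])
cv2.imwrite("pics/t5.png",c["frame"])
E
```

```text
t 3.4 pos [ 0.5065 -0.0195  0.0587] F [-0.36 -0.61 -0.94] open 0.0006
shift mm [ 0.5  0.4 19.7]
turn [ 0.0001 -0.0014 -0.0006]
tip crop 248.63059557676206 409.99018179641644
[(np.float64(275.6483191903091), np.float64(216.04446473859244))]
```

View pics/s5.png

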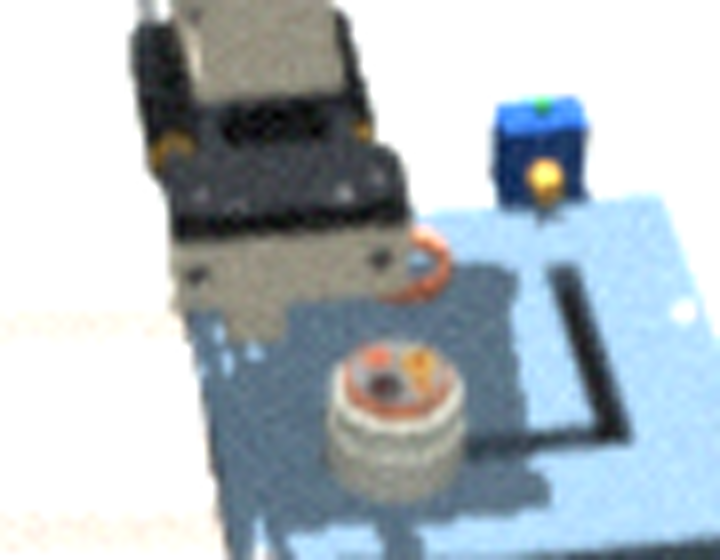

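View pics/t5.png

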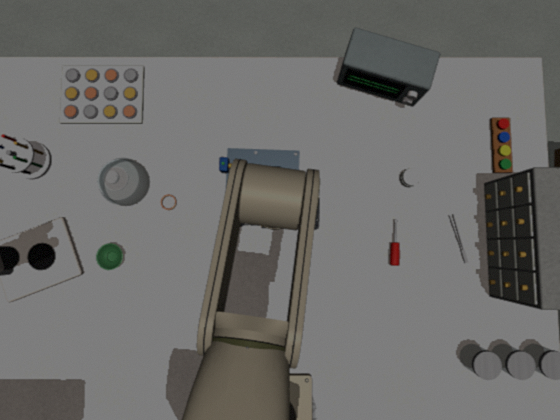

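```bash
python3 - <<'E'
from h import *
c=robot.read_camera("wrist"); s=robot.read_state();R=Ro.from_rotvec(s["orientation"])
for yy in (-.064,-.0465,0,.0465,.064):
  for zz in (.014,-.01,-.07):
    for xx in (-.0075,.0075): print(yy,zz,xx,np.round(proj(c,s["tool_pos"]+R.apply([xx,yy,zz])),0))
cv2.imwrite("pics/w6.png",cv2.convertScaleAbs(c["frame"],alpha=2))
E
```

```text
-0.064 0.014 -0.0075 [173. 250.]
-0.064 0.014 0.0075 [171. 226.]
-0.064 -0.01 -0.0075 [160. 266.]
-0.064 -0.01 0.0075 [158. 239.]
-0.064 -0.07 -0.0075 [106. 329.]
-0.064 -0.07 0.0075 [101. 292.]
-0.0465 0.014 -0.0075 [203. 250.]
-0.0465 0.014 0.0075 [201. 226.]
-0.0465 -0.01 -0.0075 [193. 266.]
-0.0465 -0.01 0.0075 [191. 239.]
-0.0465 -0.07 -0.0075 [154. 329.]
-0.0465 -0.07 0.0075 [150. 292.]
0 0.014 -0.0075 [281. 250.]
0 0.014 0.0075 [281. 226.]
0 -0.01 -0.0075 [281. 266.]
0 -0.01 0.0075 [281. 239.]
0 -0.07 -0.0075 [280. 329.]
0 -0.07 0.0075 [280. 292.]
0.0465 0.014 -0.0075 [359. 250.]
0.0465 0.014 0.0075 [361. 226.]
0.0465 -0.01 -0.0075 [369. 266.]
0.0465 -0.01 0.0075 [370. 239.]
0.0465 -0.07 -0.0075 [407. 329.]
0.0465 -0.07 0.0075 [410. 292.]
0.064 0.014 -0.0075 [389. 250.]
0.064 0.014 0.0075 [391. 226.]
0.064 -0.01 -0.0075 [402. 266.]
0.064 -0.01 0.0075 [404. 239.]
0.064 -0.07 -0.0075 [454. 329.]
0.064 -0.07 0.0075 [459. 292.]
```

View pics/w6.png

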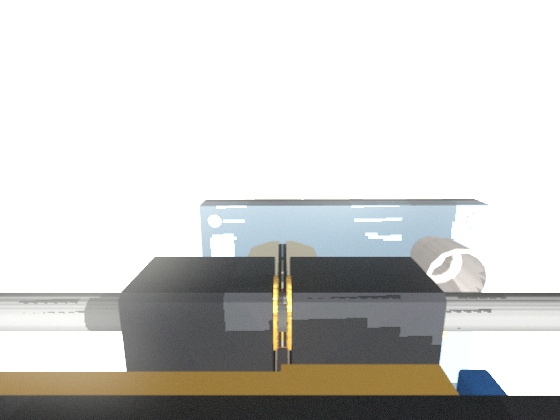

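The visible finger mesh seems to end about 25 mm short of the stated tip. In the wrist view its end is at row 241 or so, columns 250–315. Before pushing I'll check the tip height with a careful touch on the bare plate behind the holder.

Request:
{"name": "step_arm", "arguments": {"targets": [{"tx": 0, "ty": 0, "tz": 10, "ax": 0, "ay": 0, "az": 0, "grip": 255}, {"tx": 0, "ty": 0, "tz": 10, "ax": 0, "ay": 0, "az": 0, "grip": 255}, {"tx": 0, "ty": 0, "tz": 2, "ax": 0, "ay": 0, "az": 0, "grip": 255}, {"tx": 0, "ty": 0, "tz": 0, "ax": 0, "ay": 0, "az": 0, "grip": 255}]}}

```text
t: 3.95
tool_pos: [0.5063, -0.0194, 0.0367]
orientation: [-0.061, -3.139, -0.0]
force: [0.8, 0.3, -0.1]
opening: 0.0004
```

Request:
{"name": "step_arm", "arguments": {"targets": [{"tx": 0, "ty": 0, "tz": 1, "ax": 0, "ay": 0, "az": 0, "grip": 255}, {"tx": 0, "ty": 0, "tz": 0, "ax": 0, "ay": 0, "az": 0, "grip": 255}]}}

```text
t: 4.15
tool_pos: [0.5074, -0.0195, 0.0369]
orientation: [0.061, 3.141, -0.0]
force: [-0.4, -0.6, 0.5]
opening: 0.0006
```

Request:
{"name": "step_arm", "arguments": {"targets": [{"tx": 0, "ty": 0, "tz": 1, "ax": 0, "ay": 0, "az": 0, "grip": 255}, {"tx": 0, "ty": 0, "tz": 0, "ax": 0, "ay": 0, "az": 0, "grip": 255}]}}

```text
t: 4.35
tool_pos: [0.5073, -0.0195, 0.0359]
orientation: [0.061, 3.141, -0.0]
force: [-0.1, -0.4, 0.1]
opening: 0.0003
```

Request:
{"name": "step_arm", "arguments": {"targets": [{"tx": 0, "ty": 0, "tz": 1, "ax": 0, "ay": 0, "az": 0, "grip": 255}, {"tx": 0, "ty": 0, "tz": 0, "ax": 0, "ay": 0, "az": 0, "grip": 255}]}}

```text
t: 4.55
tool_pos: [0.5071, -0.0195, 0.0347]
orientation: [-0.061, -3.141, -0.0]
force: [0.5, -0.3, -0.2]
opening: 0.0007
```

Request:
{"name": "step_arm", "arguments": {"targets": [{"tx": 0, "ty": 0, "tz": 1, "ax": 0, "ay": 0, "az": 0, "grip": 255}, {"tx": 0, "ty": 0, "tz": 0, "ax": 0, "ay": 0, "az": 0, "grip": 255}]}}

```text
t: 4.75
tool_pos: [0.5071, -0.0195, 0.0336]
orientation: [-0.061, -3.141, -0.0]
force: [-0.3, -0.0, 0.6]
opening: 0.0007
```

Request:
{"name": "step_arm", "arguments": {"targets": [{"tx": 0, "ty": 0, "tz": 1, "ax": 0, "ay": 0, "az": 0, "grip": 255}, {"tx": 0, "ty": 0, "tz": 0, "ax": 0, "ay": 0, "az": 0, "grip": 255}]}}

```text
t: 4.95
tool_pos: [0.5071, -0.0195, 0.0326]
orientation: [-0.061, -3.141, -0.0]
force: [0.6, -0.7, 0.6]
opening: 0.0005
```

Request:
{"name": "step_arm", "arguments": {"targets": [{"tx": 0, "ty": 0, "tz": 1, "ax": 0, "ay": 0, "az": 0, "grip": 255}, {"tx": 0, "ty": 0, "tz": 0, "ax": 0, "ay": 0, "az": 0, "grip": 255}]}}

```text
t: 5.15
tool_pos: [0.5071, -0.0195, 0.0316]
orientation: [-0.061, -3.141, -0.0]
force: [-0.8, 0.6, -1.0]
opening: 0.0006
```

```bash
python3 - <<'E'
from h import *
shift([.506,-.019,.039],-ex)
c=robot.read_camera("side"); f=c["frame"]
p=robot.read_state()["tool_pos"]
u,v=proj(c,p+[0,0,-.014]);print("tip crop",(u-235)*8,(v-170)*8)
g=f[170:240,235:325]
cv2.imwrite("pics/s7.png",cv2.resize(cv2.convertScaleAbs(g,alpha=2.2),None,fx=8,fy=8,interpolation=cv2.INTER_CUBIC))
E
```

```text
t 5.15 pos [ 0.5071 -0.0195  0.0316] F [-0.8   0.58 -0.97] open 0.0006
shift mm [ 1.1  0.5 -7.4]
turn [ 0.     -0.0002 -0.0003]
tip crop 250.25840300499476 469.0898604081069
```

View pics/s7.png

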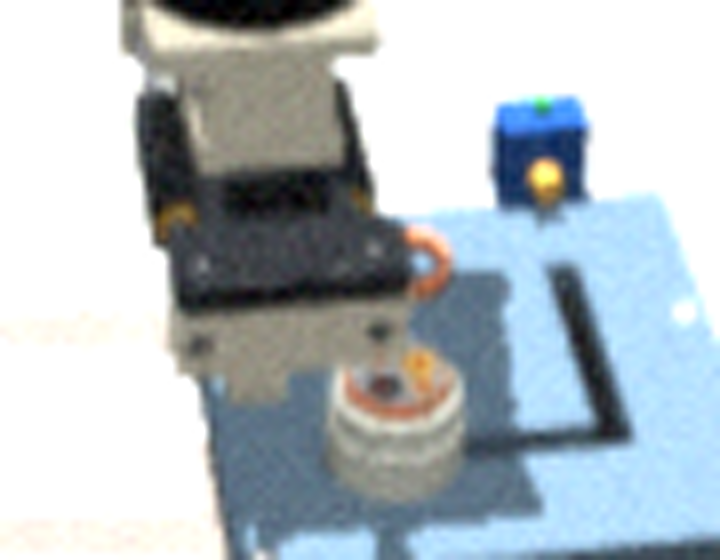

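```bash
python3 - <<'E'
from h import *
c=robot.read_camera("wrist")
cv2.imwrite("pics/w8.png",cv2.convertScaleAbs(c["frame"],alpha=2))
s=robot.read_state();print(s["force"],s["tool_pos"])
# true plate near corners from top image zoom (85,485),(523,495)
t=robot.read_camera("top")
for x,y in((85,485),(523,495)):
    X=ray(t,210+x/6,140+y/6,.02);print(X,proj(c,X))
E
```

```text
[0.1192812  1.29593461 1.2000757 ] [ 0.50718129 -0.01953231  0.03168583]
[0.4973483  0.11423172 0.02      ] (np.float64(513.709239624558), np.float64(213.76089694444366))
[ 0.49275944 -0.07453854  0.02      ] (np.float64(184.36789733664625), np.float64(218.34938403047255))
```

View pics/w8.png

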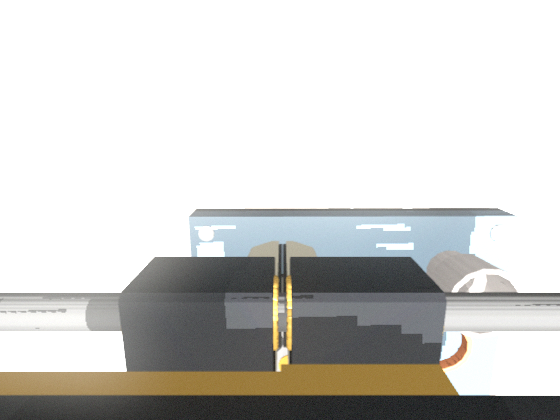

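The wrist view shows the plate's near edge at row 216 or so, columns 190–512. That agrees with the kinematics, so the pose is right and the fingers really do look short. I'll keep the touch descent going; by the pictures the gripper body stays well above everything.

Request:
{"name": "step_arm", "arguments": {"targets": [{"tx": 0, "ty": 0, "tz": 1, "ax": 0, "ay": 0, "az": 0, "grip": 255}, {"tx": 0, "ty": 0, "tz": 0, "ax": 0, "ay": 0, "az": 0, "grip": 255}]}}

```text
t: 5.5
tool_pos: [0.5071, -0.0195, 0.0306]
orientation: [-0.061, -3.141, -0.0]
force: [-0.1, -1.1, 1.0]
opening: 0.0006
```

Request:
{"name": "step_arm", "arguments": {"targets": [{"tx": 0, "ty": 0, "tz": 1, "ax": 0, "ay": 0, "az": 0, "grip": 255}, {"tx": 0, "ty": 0, "tz": 0, "ax": 0, "ay": 0, "az": 0, "grip": 255}]}}

```text
t: 5.7
tool_pos: [0.5071, -0.0195, 0.0296]
orientation: [-0.061, -3.141, 0.0]
force: [0.6, 0.2, -0.0]
opening: 0.0006
```

Request:
{"name": "step_arm", "arguments": {"targets": [{"tx": 0, "ty": 0, "tz": 1, "ax": 0, "ay": 0, "az": 0, "grip": 255}, {"tx": 0, "ty": 0, "tz": 0, "ax": 0, "ay": 0, "az": 0, "grip": 255}]}}

```text
t: 5.9
tool_pos: [0.5071, -0.0195, 0.0286]
orientation: [-0.061, -3.141, -0.0]
force: [0.5, -0.7, -1.0]
opening: 0.0006
```

Request:
{"name": "step_arm", "arguments": {"targets": [{"tx": 0, "ty": 0, "tz": 2, "ax": 0, "ay": 0, "az": 0, "grip": 255}, {"tx": 0, "ty": 0, "tz": 2, "ax": 0, "ay": 0, "az": 0, "grip": 255}, {"tx": 0, "ty": 0, "tz": 2, "ax": 0, "ay": 0, "az": 0, "grip": 255}, {"tx": 0, "ty": 0, "tz": 0, "ax": 0, "ay": 0, "az": 0, "grip": 255}]}}

```text
t: 6.3
tool_pos: [0.5068, -0.0195, 0.0223]
orientation: [-0.061, -3.14, -0.0]
force: [-0.0, 0.3, -0.0]
opening: 0.0005
```

```bash
python3 - <<'E'
from h import *
shift([.506,-.019,.039],-ex)
c=robot.read_camera("side"); f=c["frame"]
g=f[180:250,235:325]
cv2.imwrite("pics/s9.png",cv2.resize(cv2.convertScaleAbs(g,alpha=2.2),None,fx=8,fy=8,interpolation=cv2.INTER_CUBIC))
c=robot.read_camera("wrist"); cv2.imwrite("pics/w9.png",cv2.resize(cv2.convertScaleAbs(c["frame"][190:270,180:400],alpha=3),None,fx=3.6,fy=3.6))
E
```

```text
t 6.3 pos [ 0.5068 -0.0195  0.0223] F [-0.03  0.3  -0.05] open 0.0005
shift mm [  0.9   0.5 -16.7]
turn [ 0.0001 -0.0008 -0.0003]
```

View pics/s9.png

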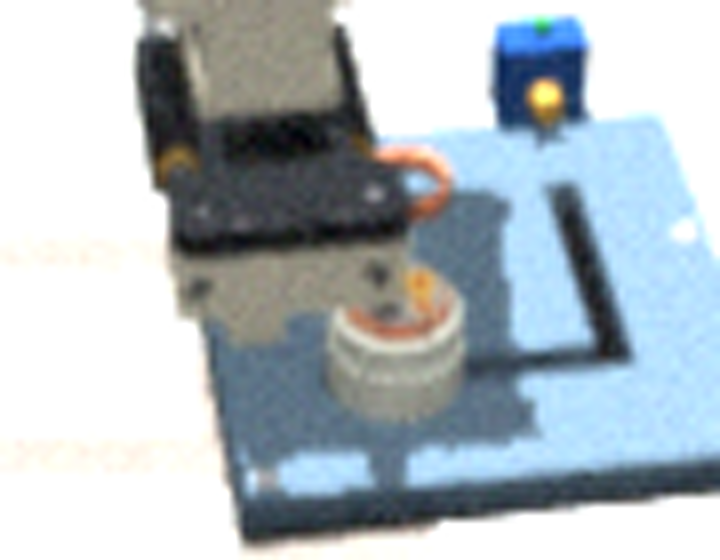

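View pics/w9.png

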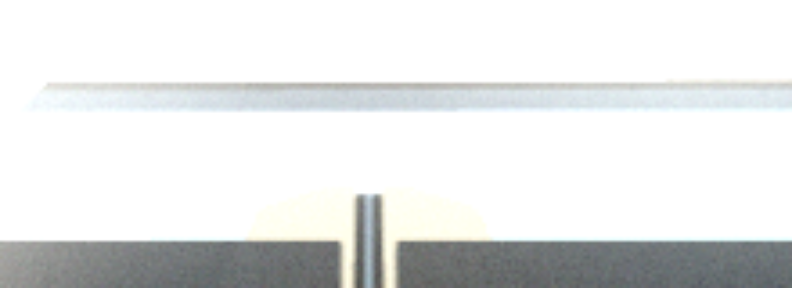

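```bash
python3 - <<'E'
from h import *
c=robot.read_camera("side")
a=ray(c,267.75,222.5,0);b=ray(c,267.75,222.5,.1)
for y in(-.037,-.0195,-.002):
    k=(y-a[1])/(b[1]-a[1]);print(a+k*(b-a))
E
```

```text
[ 0.50827302 -0.037       0.05609987]
[ 0.51132042 -0.0195      0.03990897]
[ 0.51436782 -0.002       0.02371807]
```

By the side view the finger end is at about crop (262,340), still 20 mm or more above the plate. I'll keep descending by touch.

Request:
{"name": "step_arm", "arguments": {"targets": [{"tx": 0, "ty": 0, "tz": 2, "ax": 0, "ay": 0, "az": 0, "grip": 255}, {"tx": 0, "ty": 0, "tz": 0, "ax": 0, "ay": 0, "az": 0, "grip": 255}]}}

```text
t: 6.65
tool_pos: [0.5071, -0.0195, 0.0205]
orientation: [-0.061, -3.141, -0.0]
force: [0.7, -0.0, 0.9]
opening: 0.0003
```

Request:
{"name": "step_arm", "arguments": {"targets": [{"tx": 0, "ty": 0, "tz": 2, "ax": 0, "ay": 0, "az": 0, "grip": 255}, {"tx": 0, "ty": 0, "tz": 0, "ax": 0, "ay": 0, "az": 0, "grip": 255}]}}

```text
t: 6.85
tool_pos: [0.507, -0.0195, 0.0184]
orientation: [-0.061, -3.141, -0.0]
force: [0.1, 0.2, 0.4]
opening: 0.0006
```

Request:
{"name": "step_arm", "arguments": {"targets": [{"tx": 0, "ty": 0, "tz": 2, "ax": 0, "ay": 0, "az": 0, "grip": 255}, {"tx": 0, "ty": 0, "tz": 0, "ax": 0, "ay": 0, "az": 0, "grip": 255}]}}

```text
t: 7.05
tool_pos: [0.507, -0.0195, 0.0164]
orientation: [-0.061, -3.141, -0.0]
force: [-0.4, 1.1, 0.6]
opening: 0.0001
```

Request:
{"name": "step_arm", "arguments": {"targets": [{"tx": 0, "ty": 0, "tz": 2, "ax": 0, "ay": 0, "az": 0, "grip": 255}, {"tx": 0, "ty": 0, "tz": 0, "ax": 0, "ay": 0, "az": 0, "grip": 255}]}}

```text
t: 7.25
tool_pos: [0.507, -0.0195, 0.0144]
orientation: [-0.061, -3.141, -0.0]
force: [1.5, 0.5, -1.1]
opening: 0.0006
```

```bash
python3 - <<'E'
from h import *
shift([.506,-.019,.039],-ex)
c=robot.read_camera("side"); f=c["frame"]
g=f[180:250,235:325]
cv2.imwrite("pics/s10.png",cv2.resize(cv2.convertScaleAbs(g,alpha=2.2),None,fx=8,fy=8,interpolation=cv2.INTER_CUBIC))
E
```

```text
t 7.25 pos [ 0.507  -0.0195  0.0144] F [ 1.47  0.54 -1.07] open 0.0006
shift mm [  1.    0.5 -24.6]
turn [ 0.     -0.0004 -0.0003]
```

View pics/s10.png

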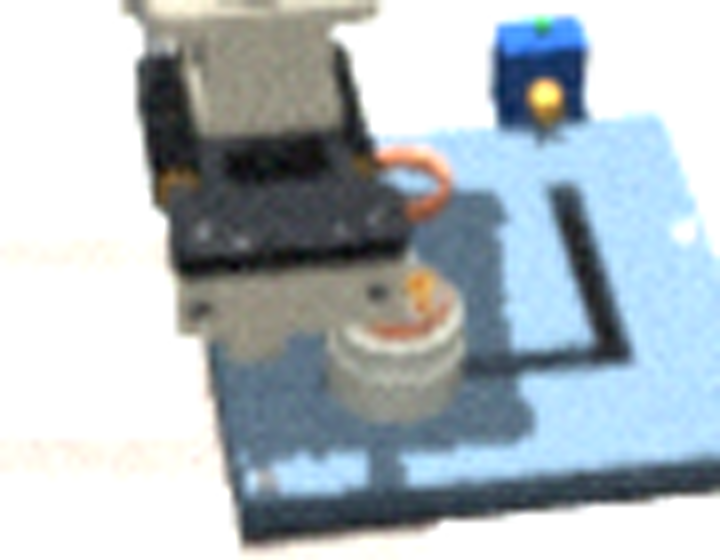

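Request:
{"name": "step_arm", "arguments": {"targets": [{"tx": 0, "ty": 0, "tz": 2, "ax": 0, "ay": 0, "az": 0, "grip": 255}, {"tx": 0, "ty": 0, "tz": 0, "ax": 0, "ay": 0, "az": 0, "grip": 255}]}}

```text
t: 7.5
tool_pos: [0.5071, -0.0195, 0.0125]
orientation: [-0.061, -3.141, -0.0]
force: [-0.1, 0.0, -0.2]
opening: 0.0008
```

Request:
{"name": "step_arm", "arguments": {"targets": [{"tx": 0, "ty": 0, "tz": 2, "ax": 0, "ay": 0, "az": 0, "grip": 255}, {"tx": 0, "ty": 0, "tz": 0, "ax": 0, "ay": 0, "az": 0, "grip": 255}]}}

```text
t: 7.7
tool_pos: [0.507, -0.0195, 0.0104]
orientation: [-0.061, -3.141, -0.0]
force: [0.2, -0.2, 0.6]
opening: 0.0004
```

```bash
python3 - <<'E'
from h import *
shift([.506,-.019,.039],-ex)
c=robot.read_camera("side"); f=c["frame"]
for x in (.497,.517):
  for z in(.02,.03): print(proj(c,(x,-.0255,z)))
g=f[180:250,235:325]
cv2.imwrite("pics/s11.png",cv2.resize(cv2.convertScaleAbs(g,alpha=2.2),None,fx=8,fy=8,interpolation=cv2.INTER_CUBIC))
c=robot.read_camera("wrist"); cv2.imwrite("pics/w11.png",cv2.resize(cv2.convertScaleAbs(c["frame"][190:340,180:400],alpha=1.5),None,fx=3.6,fy=3.6))
E
```

```text
t 7.7 pos [ 0.507  -0.0195  0.0104] F [ 0.19 -0.16  0.55] open 0.0004
shift mm [  1.    0.4 -28.6]
turn [ 0.     -0.0004 -0.0003]
(np.float64(262.99000954002923), np.float64(229.92975505463625))
(np.float64(262.9578895704816), np.float64(227.26384507389182))
(np.float64(270.1661078574215), np.float64(229.05313857166092))
(np.float64(270.17755921810823), np.float64(226.38980096962655))
```

View pics/s11.png

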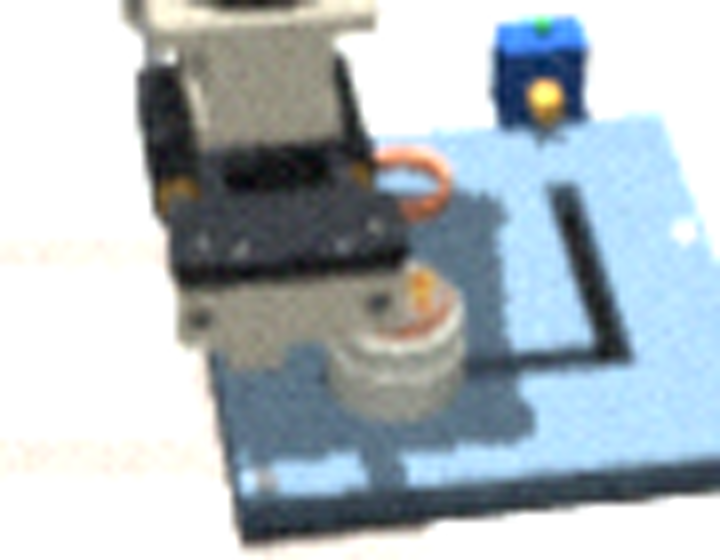

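View pics/w11.png

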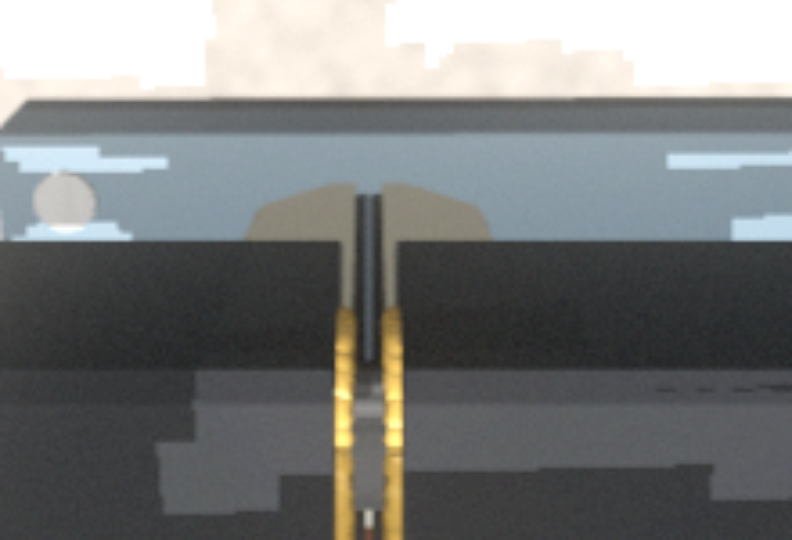

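Request:
{"name": "step_arm", "arguments": {"targets": [{"tx": 0, "ty": 0, "tz": 2, "ax": 0, "ay": 0, "az": 0, "grip": 255}, {"tx": 0, "ty": 0, "tz": 0, "ax": 0, "ay": 0, "az": 0, "grip": 255}]}}

```text
t: 8.0
tool_pos: [0.5071, -0.0195, 0.0085]
orientation: [-0.061, -3.141, -0.0]
force: [-0.2, 0.3, -0.5]
opening: 0.0005
```

Request:
{"name": "step_arm", "arguments": {"targets": [{"tx": 0, "ty": 0, "tz": 2, "ax": 0, "ay": 0, "az": 0, "grip": 255}, {"tx": 0, "ty": 0, "tz": 0, "ax": 0, "ay": 0, "az": 0, "grip": 255}]}}

```text
t: 8.2
tool_pos: [0.507, -0.0195, 0.0064]
orientation: [-0.061, -3.141, -0.0]
force: [0.5, 1.1, 0.8]
opening: 0.0006
```

Request:
{"name": "step_arm", "arguments": {"targets": [{"tx": 0, "ty": 0, "tz": 1, "ax": 0, "ay": 0, "az": 0, "grip": 255}, {"tx": 0, "ty": 0, "tz": 0, "ax": 0, "ay": 0, "az": 0, "grip": 255}]}}

```text
t: 8.4
tool_pos: [0.5071, -0.0195, 0.0056]
orientation: [-0.061, -3.141, -0.0]
force: [0.0, 0.3, -0.3]
opening: 0.0002
```

Request:
{"name": "step_arm", "arguments": {"targets": [{"tx": 0, "ty": 0, "tz": 1, "ax": 0, "ay": 0, "az": 0, "grip": 255}, {"tx": 0, "ty": 0, "tz": 0, "ax": 0, "ay": 0, "az": 0, "grip": 255}]}}

```text
t: 8.6
tool_pos: [0.5071, -0.0195, 0.0046]
orientation: [-0.061, -3.141, -0.0]
force: [0.1, 0.2, 0.5]
opening: 0.0004
```

Request:
{"name": "step_arm", "arguments": {"targets": [{"tx": 0, "ty": 0, "tz": 1, "ax": 0, "ay": 0, "az": 0, "grip": 255}, {"tx": 0, "ty": 0, "tz": 0, "ax": 0, "ay": 0, "az": 0, "grip": 255}]}}

```text
t: 8.8
tool_pos: [0.5071, -0.0195, 0.0036]
orientation: [-0.061, -3.141, -0.0]
force: [0.5, -0.4, 0.0]
opening: 0.0003
```

Request:
{"name": "step_arm", "arguments": {"targets": [{"tx": 0, "ty": 0, "tz": 1, "ax": 0, "ay": 0, "az": 0, "grip": 255}, {"tx": 0, "ty": 0, "tz": 0, "ax": 0, "ay": 0, "az": 0, "grip": 255}]}}

```text
t: 9.0
tool_pos: [0.5071, -0.0195, 0.0026]
orientation: [-0.061, -3.141, -0.0]
force: [1.0, 0.2, 0.2]
opening: 0.0003
```

```bash
python3 - <<'E'
from h import *
shift([.506,-.019,.039],-ex)
c=robot.read_camera("side"); f=c["frame"]
g=f[180:250,235:325]
cv2.imwrite("pics/s12.png",cv2.resize(cv2.convertScaleAbs(g,alpha=2.2),None,fx=8,fy=8,interpolation=cv2.INTER_CUBIC))
c=robot.read_camera("wrist"); cv2.imwrite("pics/w12.png",cv2.resize(cv2.convertScaleAbs(c["frame"][190:340,180:400],alpha=1.5),None,fx=3.6,fy=3.6))
E
```

```text
t 9.0 pos [ 0.5071 -0.0195  0.0026] F [0.99 0.18 0.2 ] open 0.0003
shift mm [  1.1   0.5 -36.4]
turn [ 0.     -0.0002 -0.0003]
```

View pics/s12.png

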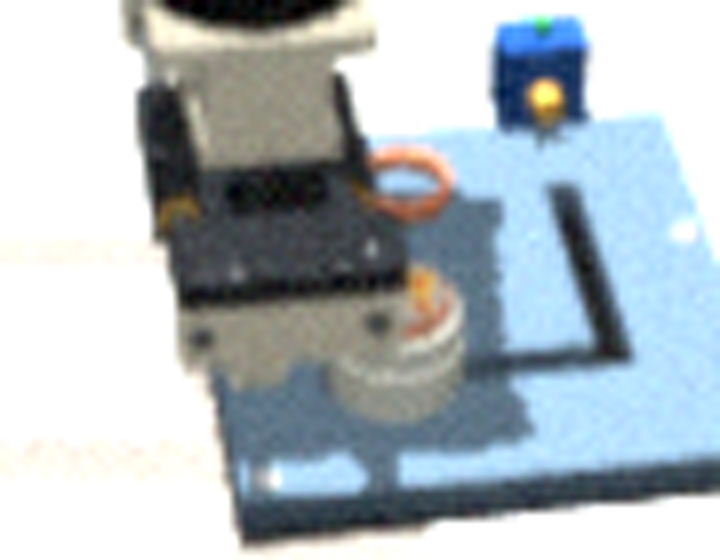

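View pics/w12.png

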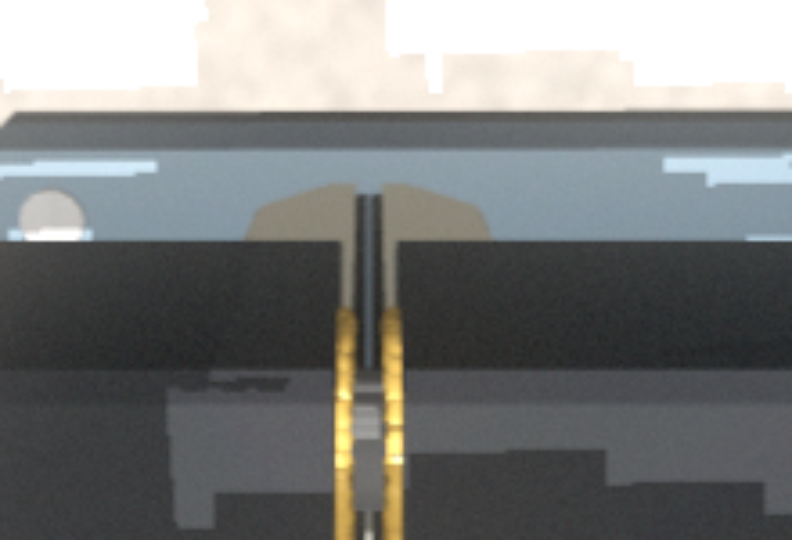

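Request:
{"name": "step_arm", "arguments": {"targets": [{"tx": 0, "ty": 0, "tz": 1, "ax": 0, "ay": 0, "az": 0, "grip": 255}, {"tx": 0, "ty": 0, "tz": 0, "ax": 0, "ay": 0, "az": 0, "grip": 255}]}}

```text
t: 9.3
tool_pos: [0.5071, -0.0195, 0.0016]
orientation: [-0.061, -3.141, -0.0]
force: [-0.4, 0.2, -0.3]
opening: 0.0007
```

Request:
{"name": "step_arm", "arguments": {"targets": [{"tx": 0, "ty": 0, "tz": 1, "ax": 0, "ay": 0, "az": 0, "grip": 255}, {"tx": 0, "ty": 0, "tz": 0, "ax": 0, "ay": 0, "az": 0, "grip": 255}]}}

```text
t: 9.5
tool_pos: [0.5071, -0.0195, 0.0006]
orientation: [-0.061, -3.141, -0.0]
force: [0.4, 0.3, 0.3]
opening: 0.0008
```

Request:
{"name": "step_arm", "arguments": {"targets": [{"tx": 0, "ty": 0, "tz": 1, "ax": 0, "ay": 0, "az": 0, "grip": 255}, {"tx": 0, "ty": 0, "tz": 0, "ax": 0, "ay": 0, "az": 0, "grip": 255}]}}

```text
t: 9.7
tool_pos: [0.5071, -0.0195, -0.0004]
orientation: [-0.061, -3.141, -0.0]
force: [0.1, -0.1, 0.2]
opening: 0.0002
```

Request:
{"name": "step_arm", "arguments": {"targets": [{"tx": 0, "ty": 0, "tz": 1, "ax": 0, "ay": 0, "az": 0, "grip": 255}, {"tx": 0, "ty": 0, "tz": 0, "ax": 0, "ay": 0, "az": 0, "grip": 255}]}}

```text
t: 9.9
tool_pos: [0.5071, -0.0195, -0.0014]
orientation: [-0.061, -3.141, 0.0]
force: [0.2, 0.3, -0.5]
opening: 0.0003
```

```bash
python3 - <<'E'
from h import *
shift([.506,-.019,.039],-ex)
c=robot.read_camera("side"); f=c["frame"]
g=f[180:250,235:325]
cv2.imwrite("pics/s13.png",cv2.resize(cv2.convertScaleAbs(g,alpha=2.2),None,fx=8,fy=8,interpolation=cv2.INTER_CUBIC))
E
```

```text
t 9.9 pos [ 0.5071 -0.0195 -0.0014] F [ 0.19  0.3  -0.5 ] open 0.0003
shift mm [  1.1   0.5 -40.4]
turn [-0.     -0.0002 -0.0002]
```

View pics/s13.png

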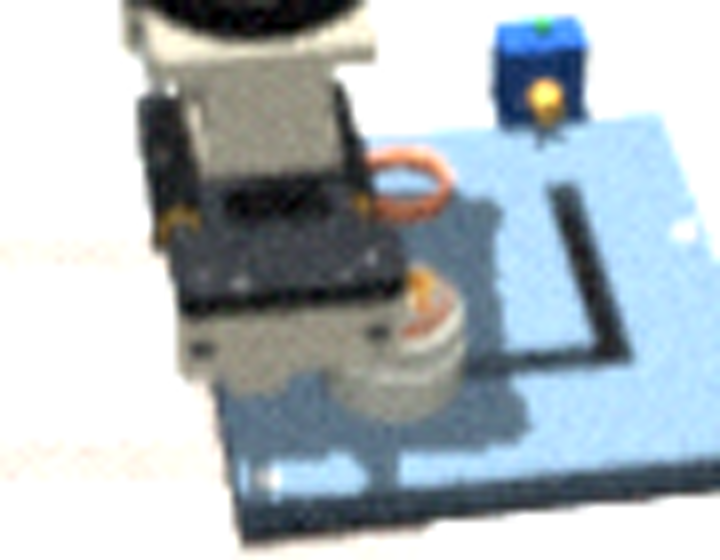

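No contact yet; the finger end is at about crop (255,395), 2–4 mm above the plate by the picture, and the body is 45 mm or so higher. I'll raise 3 mm and start the first push slowly.

Request:
{"name": "step_arm", "arguments": {"targets": [{"tx": 0, "ty": 0, "tz": -3, "ax": 0, "ay": 0, "az": 0, "grip": 255}, {"tx": -3, "ty": 0, "tz": 0, "ax": 0, "ay": 0, "az": 0, "grip": 255}, {"tx": -3, "ty": 0, "tz": 0, "ax": 0, "ay": 0, "az": 0, "grip": 255}, {"tx": -2, "ty": 0, "tz": 0, "ax": 0, "ay": 0, "az": 0, "grip": 255}, {"tx": 0, "ty": 0, "tz": 0, "ax": 0, "ay": 0, "az": 0, "grip": 255}]}}

```text
t: 10.45
tool_pos: [0.5156, -0.0199, 0.0018]
orientation: [0.061, 3.141, -0.0]
force: [0.0, -0.6, -0.2]
opening: 0.0005
```

Request:
{"name": "step_arm", "arguments": {"targets": [{"tx": -2, "ty": 0, "tz": 0, "ax": 0, "ay": 0, "az": 0, "grip": 255}, {"tx": -2, "ty": 0, "tz": 0, "ax": 0, "ay": 0, "az": 0, "grip": 255}]}}

```text
t: 10.65
tool_pos: [0.5193, -0.02, 0.0017]
orientation: [-0.061, -3.141, 0.0]
force: [0.0, -0.2, 0.3]
opening: 0.0008
```

Request:
{"name": "step_arm", "arguments": {"targets": [{"tx": -2, "ty": 0, "tz": 0, "ax": 0, "ay": 0, "az": 0, "grip": 255}, {"tx": -2, "ty": 0, "tz": 0, "ax": 0, "ay": 0, "az": 0, "grip": 255}]}}

```text
t: 10.85
tool_pos: [0.5233, -0.0201, 0.0017]
orientation: [-0.061, -3.141, -0.0]
force: [-2.7, -0.5, 1.1]
opening: 0.0008
```

Request:
{"name": "step_arm", "arguments": {"targets": [{"tx": -2, "ty": 0, "tz": 0, "ax": 0, "ay": 0, "az": 0, "grip": 255}, {"tx": -2, "ty": 0, "tz": 0, "ax": 0, "ay": 0, "az": 0, "grip": 255}]}}

```text
t: 11.05
tool_pos: [0.5269, -0.0203, 0.0016]
orientation: [-0.061, -3.14, -0.0]
force: [-3.5, -0.1, 1.6]
opening: 0.0006
```

```bash
python3 - <<'E'
from h import *
shift([.506,-.019,.039],-ex)
c=robot.read_camera("side"); f=c["frame"]
g=f[180:250,235:325]
cv2.imwrite("pics/s14.png",cv2.resize(cv2.convertScaleAbs(g,alpha=2.2),None,fx=8,fy=8,interpolation=cv2.INTER_CUBIC))
E
```

```text
t 11.05 pos [ 0.5269 -0.0203  0.0016] F [-3.55 -0.07  1.62] open 0.0006
shift mm [ 21.    0.4 -37.3]
turn [ 0.     -0.001  -0.0003]
```

View pics/s14.png

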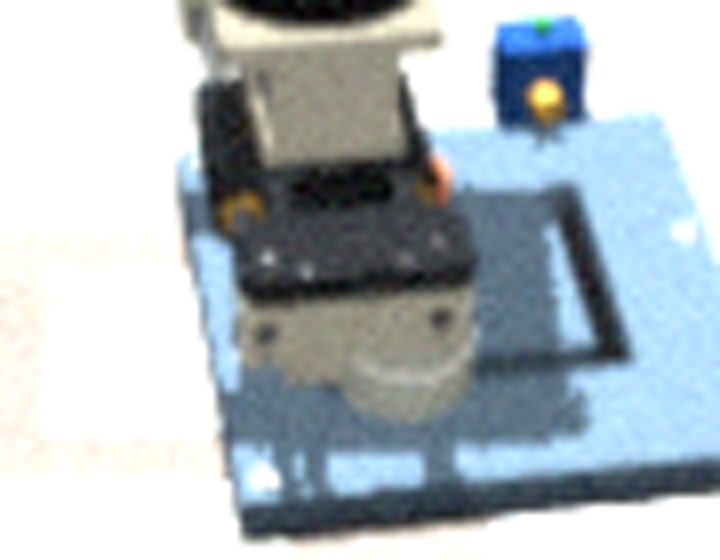

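The finger touched low on the holder near TCP x≈0.522, and it slides upright at about 3.5 N. In the picture its lower body is at (405,385) and level.

Request:
{"name": "step_arm", "arguments": {"targets": [{"tx": -2, "ty": 0, "tz": 0, "ax": 0, "ay": 0, "az": 0, "grip": 255}, {"tx": -2, "ty": 0, "tz": 0, "ax": 0, "ay": 0, "az": 0, "grip": 255}, {"tx": -2, "ty": 0, "tz": 0, "ax": 0, "ay": 0, "az": 0, "grip": 255}, {"tx": -2, "ty": 0, "tz": 0, "ax": 0, "ay": 0, "az": 0, "grip": 255}, {"tx": -2, "ty": 0, "tz": 0, "ax": 0, "ay": 0, "az": 0, "grip": 255}, {"tx": -2, "ty": 0, "tz": 0, "ax": 0, "ay": 0, "az": 0, "grip": 255}, {"tx": -2, "ty": 0, "tz": 0, "ax": 0, "ay": 0, "az": 0, "grip": 255}, {"tx": -2, "ty": 0, "tz": 0, "ax": 0, "ay": 0, "az": 0, "grip": 255}, {"tx": -2, "ty": 0, "tz": 0, "ax": 0, "ay": 0, "az": 0, "grip": 255}, {"tx": -2, "ty": 0, "tz": 0, "ax": 0, "ay": 0, "az": 0, "grip": 255}, {"tx": -2, "ty": 0, "tz": 0, "ax": 0, "ay": 0, "az": 0, "grip": 255}, {"tx": -2, "ty": 0, "tz": 0, "ax": 0, "ay": 0, "az": 0, "grip": 255}, {"tx": -2, "ty": 0, "tz": 0, "ax": 0, "ay": 0, "az": 0, "grip": 255}, {"tx": -2, "ty": 0, "tz": 0, "ax": 0, "ay": 0, "az": 0, "grip": 255}]}}

```text
t: 12.5
tool_pos: [0.5554, -0.0214, 0.0018]
orientation: [0.061, 3.141, 0.0]
force: [-1.0, -0.5, -0.9]
opening: 0.0006
```

```bash
python3 - <<'E'
from h import *
shift([.506,-.019,.039],-ex)
c=robot.read_camera("side"); f=c["frame"]
g=f[180:250,235:325]
cv2.imwrite("pics/s15.png",cv2.resize(cv2.convertScaleAbs(g,alpha=2.2),None,fx=8,fy=8,interpolation=cv2.INTER_CUBIC))
E
```

```text
t 12.5 pos [ 0.5554 -0.0214  0.0018] F [-1.03 -0.55 -0.85] open 0.0006
shift mm [ 49.4   0.5 -37.3]
turn [ 0.      0.0001 -0.0003]
```

View pics/s15.png

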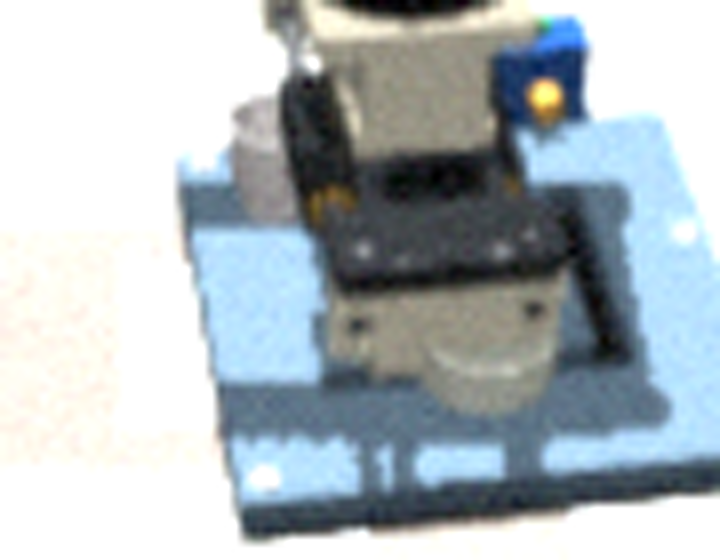

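Request:
{"name": "step_arm", "arguments": {"targets": [{"tx": -2, "ty": 0, "tz": 0, "ax": 0, "ay": 0, "az": 0, "grip": 255}, {"tx": -2, "ty": 0, "tz": 0, "ax": 0, "ay": 0, "az": 0, "grip": 255}, {"tx": -2, "ty": 0, "tz": 0, "ax": 0, "ay": 0, "az": 0, "grip": 255}, {"tx": -2, "ty": 0, "tz": 0, "ax": 0, "ay": 0, "az": 0, "grip": 255}, {"tx": -2, "ty": 0, "tz": 0, "ax": 0, "ay": 0, "az": 0, "grip": 255}, {"tx": -2, "ty": 0, "tz": 0, "ax": 0, "ay": 0, "az": 0, "grip": 255}, {"tx": -2, "ty": 0, "tz": 0, "ax": 0, "ay": 0, "az": 0, "grip": 255}, {"tx": -2, "ty": 0, "tz": 0, "ax": 0, "ay": 0, "az": 0, "grip": 255}, {"tx": -2, "ty": 0, "tz": 0, "ax": 0, "ay": 0, "az": 0, "grip": 255}, {"tx": -2, "ty": 0, "tz": 0, "ax": 0, "ay": 0, "az": 0, "grip": 255}, {"tx": -2, "ty": 0, "tz": 0, "ax": 0, "ay": 0, "az": 0, "grip": 255}, {"tx": -2, "ty": 0, "tz": 0, "ax": 0, "ay": 0, "az": 0, "grip": 255}, {"tx": -2, "ty": 0, "tz": 0, "ax": 0, "ay": 0, "az": 0, "grip": 255}, {"tx": -2, "ty": 0, "tz": 0, "ax": 0, "ay": 0, "az": 0, "grip": 255}, {"tx": -2, "ty": 0, "tz": 0, "ax": 0, "ay": 0, "az": 0, "grip": 255}, {"tx": -2, "ty": 0, "tz": 0, "ax": 0, "ay": 0, "az": 0, "grip": 255}, {"tx": -2, "ty": 0, "tz": 0, "ax": 0, "ay": 0, "az": 0, "grip": 255}]}}

```text
t: 14.25
tool_pos: [0.5893, -0.0227, 0.0017]
orientation: [-0.061, -3.141, 0.0]
force: [-3.6, 0.8, 2.1]
opening: 0.0005
```

```bash
python3 - <<'E'
from h import *
shift([.506,-.019,.039],-ex)
c=robot.read_camera("side"); f=c["frame"]
g=f[180:250,235:325]
cv2.imwrite("pics/s16.png",cv2.resize(cv2.convertScaleAbs(g,alpha=2.2),None,fx=8,fy=8,interpolation=cv2.INTER_CUBIC))
E
```

```text
t 14.25 pos [ 0.5893 -0.0227  0.0017] F [-3.61  0.82  2.1 ] open 0.0005
shift mm [ 83.4   0.5 -37.3]
turn [-0.     -0.0001 -0.0003]
```

View pics/s16.png

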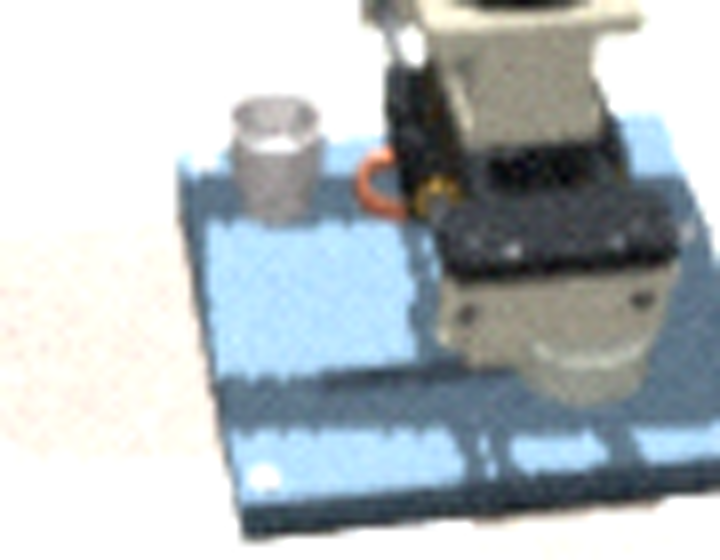

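The holder is still upright, with its lower body at about (588,375) and roughly 14 mm short of the corner stop. I'll continue in smaller steps.

Request:
{"name": "step_arm", "arguments": {"targets": [{"tx": -2, "ty": 0, "tz": 0, "ax": 0, "ay": 0, "az": 0, "grip": 255}, {"tx": -2, "ty": 0, "tz": 0, "ax": 0, "ay": 0, "az": 0, "grip": 255}, {"tx": -2, "ty": 0, "tz": 0, "ax": 0, "ay": 0, "az": 0, "grip": 255}, {"tx": -2, "ty": 0, "tz": 0, "ax": 0, "ay": 0, "az": 0, "grip": 255}]}}

```text
t: 14.7
tool_pos: [0.5973, -0.023, 0.0017]
orientation: [-0.061, -3.141, 0.0]
force: [-2.9, -0.7, 1.1]
opening: 0.0003
```

Request:
{"name": "step_arm", "arguments": {"targets": [{"tx": -1, "ty": 0, "tz": 0, "ax": 0, "ay": 0, "az": 0, "grip": 255}, {"tx": -1, "ty": 0, "tz": 0, "ax": 0, "ay": 0, "az": 0, "grip": 255}]}}

```text
t: 14.9
tool_pos: [0.5992, -0.0231, 0.0017]
orientation: [-0.061, -3.141, -0.0]
force: [-2.8, 0.1, 1.6]
opening: 0.0006
```

Request:
{"name": "step_arm", "arguments": {"targets": [{"tx": -1, "ty": 0, "tz": 0, "ax": 0, "ay": 0, "az": 0, "grip": 255}]}}

```text
t: 15.0
tool_pos: [0.6002, -0.0231, 0.0017]
orientation: [-0.061, -3.141, -0.0]
force: [-1.8, 0.7, 1.3]
opening: 0.0004
```

Request:
{"name": "step_arm", "arguments": {"targets": [{"tx": -1, "ty": 0, "tz": 0, "ax": 0, "ay": 0, "az": 0, "grip": 255}]}}

```text
t: 15.1
tool_pos: [0.6012, -0.0232, 0.0017]
orientation: [-0.061, -3.141, -0.0]
force: [-3.0, 0.2, 1.1]
opening: 0.0001
```

Request:
{"name": "step_arm", "arguments": {"targets": [{"tx": -1, "ty": 0, "tz": 0, "ax": 0, "ay": 0, "az": 0, "grip": 255}]}}

```text
t: 15.2
tool_pos: [0.6022, -0.0232, 0.0017]
orientation: [-0.061, -3.141, -0.0]
force: [-2.6, -0.1, 1.1]
opening: 0.0004
```

Request:
{"name": "step_arm", "arguments": {"targets": [{"tx": -1, "ty": 0, "tz": 0, "ax": 0, "ay": 0, "az": 0, "grip": 255}]}}

```text
t: 15.3
tool_pos: [0.6032, -0.0232, 0.0017]
orientation: [-0.061, -3.141, -0.0]
force: [-1.8, 0.7, 1.8]
opening: 0.0006
```

Request:
{"name": "step_arm", "arguments": {"targets": [{"tx": -1, "ty": 0, "tz": 0, "ax": 0, "ay": 0, "az": 0, "grip": 255}]}}

```text
t: 15.4
tool_pos: [0.6038, -0.0233, 0.0017]
orientation: [-0.061, -3.14, -0.0]
force: [-7.8, 0.0, 4.5]
opening: 0.0008
```

Force jumped to about 8 N at TCP x=0.604, so the pin is at the corner wall. I'll back off, rise and check.

Request:
{"name": "step_arm", "arguments": {"targets": [{"tx": 3, "ty": 0, "tz": 0, "ax": 0, "ay": 0, "az": 0, "grip": 255}, {"tx": 7, "ty": 0, "tz": 0, "ax": 0, "ay": 0, "az": 0, "grip": 255}, {"tx": 10, "ty": 0, "tz": 0, "ax": 0, "ay": 0, "az": 0, "grip": 255}, {"tx": 0, "ty": 0, "tz": -20, "ax": 0, "ay": 0, "az": 0, "grip": 255}, {"tx": 0, "ty": 0, "tz": -25, "ax": 0, "ay": 0, "az": 0, "grip": 255}, {"tx": 0, "ty": 0, "tz": -25, "ax": 0, "ay": 0, "az": 0, "grip": 255}, {"tx": 0, "ty": 0, "tz": 0, "ax": 0, "ay": 0, "az": -0.14, "grip": 255}, {"tx": 0, "ty": 0, "tz": 0, "ax": 0, "ay": 0, "az": -0.14, "grip": 255}, {"tx": 0, "ty": 0, "tz": 0, "ax": 0, "ay": 0, "az": -0.14, "grip": 255}, {"tx": 0, "ty": 0, "tz": 0, "ax": 0, "ay": 0, "az": -0.14, "grip": 255}, {"tx": 0, "ty": 0, "tz": 0, "ax": 0, "ay": 0, "az": -0.14, "grip": 255}, {"tx": 0, "ty": 0, "tz": 0, "ax": 0, "ay": 0, "az": -0.14, "grip": 255}, {"tx": 0, "ty": 0, "tz": 0, "ax": 0, "ay": 0, "az": -0.14, "grip": 255}, {"tx": 0, "ty": 0, "tz": 0, "ax": 0, "ay": 0, "az": -0.14, "grip": 255}, {"tx": 0, "ty": 0, "tz": 0, "ax": 0, "ay": 0, "az": -0.14, "grip": 255}, {"tx": 0, "ty": 0, "tz": 0, "ax": 0, "ay": 0, "az": -0.14, "grip": 255}, {"tx": 0, "ty": 0, "tz": 0, "ax": 0, "ay": 0, "az": -0.14, "grip": 255}, {"tx": 0, "ty": 0, "tz": 0, "ax": 0, "ay": 0, "az": -0.03, "grip": 255}, {"tx": 0, "ty": 0, "tz": 0, "ax": 0, "ay": 0, "az": 0, "grip": 255}]}}

```text
t: 17.3
tool_pos: [0.5727, 0.0915, 0.0566]
orientation: [1.881, -2.387, 0.233]
force: [-0.5, 0.1, -0.2]
opening: 0.0003
```

```bash
python3 - <<'E'
from h import *
h=np.array([.6372,-.0241,0])
shift(h-ey*.052+[0,0,.0018],-ey)
c=robot.read_camera("side"); f=c["frame"]
print(proj(c,(.6372,-.0241,.02)),proj(c,(.6372,-.0241,.058)))
g=f[170:250,230:330]
cv2.imwrite("pics/s17.png",cv2.resize(cv2.convertScaleAbs(g,alpha=2.),None,fx=7,fy=7,interpolation=cv2.INTER_CUBIC))
E
```

```text
t 17.3 pos [0.5727 0.0915 0.0566] F [-0.54  0.08 -0.19] open 0.0003
shift mm [136.6 -95.6  84.9]
turn [-0.0454 -0.1737 -0.1967]
(np.float64(312.29308002775247), np.float64(223.55861583204938)) (np.float64(313.3046602352472), np.float64(213.32957520892592))
```

View pics/s17.png

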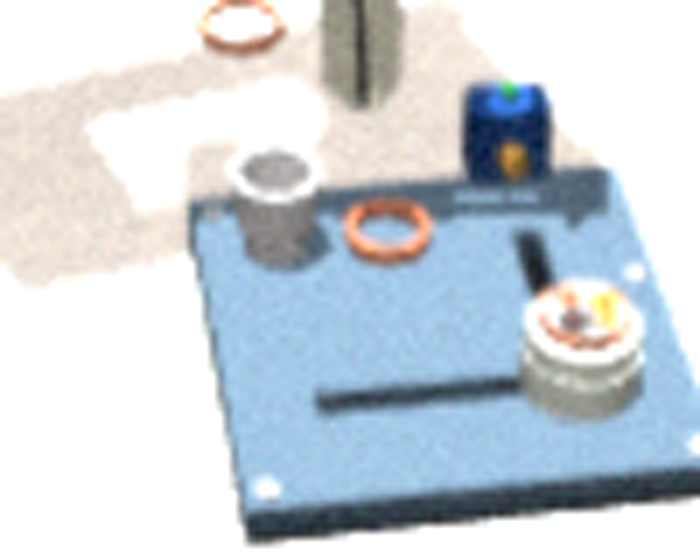

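The holder sits at the corner, with its lower body at about crop (580,375) and the slot leading away at (535,260). The loupe and ring look unchanged. The turn, though, carried the TCP off to y≈0.09 with a tilt, so I'll check the joints.

```bash
python3 - <<'E'
from h import *
s=robot.read_state();print({k:np.round(v,3) for k,v in s.items()})
R=Ro.from_rotvec(s["orientation"]).as_matrix();print(R.round(3))
for n in ("top","wrist"):
    c=robot.read_camera(n);cv2.imwrite(f"pics/{n}18.png",c["frame"])
print(np.round(robot.read_state()["tool_pos"],4))
E
```

```text
{'t': np.float64(17.35), 'q': array([ 0.191,  0.209,  1.671, -0.187,  1.279, -2.657]), 'dq': array([-0.035,  0.   , -0.015, -0.001, -0.001, -0.001]), 'joint_torque': array([ 1.7980e+00, -5.5831e+01, -4.4905e+01, -1.1440e+00,  1.8800e-01,
       -4.0000e-03]), 'tool_pos': array([0.573, 0.09 , 0.057]), 'orientation': array([ 1.879, -2.389,  0.233]), 'force': array([-0.82 , -0.861, -0.517]), 'wrist_torque': array([ 0.16 ,  0.069, -0.014]), 'opening': np.float64(0.0)}
[[-0.238 -0.971  0.021]
 [-0.957  0.23  -0.177]
 [ 0.167 -0.063 -0.984]]
[0.574  0.0891 0.0574]
```

View pics/top18.png

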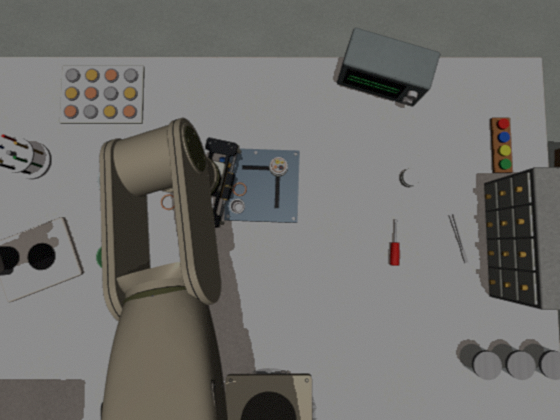

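Joint 6 hit its range end at -2.66, so I turned the wrong way. I'll rise and turn the other way. The top view shows the holder at the corner (278,166), and the ring at (240,188) and loupe at (237,206) where they were.

Request:
{"name": "step_arm", "arguments": {"targets": [{"tx": 0, "ty": 0, "tz": -30, "ax": 0, "ay": 0, "az": 0.05, "grip": 255}, {"tx": 0, "ty": 0, "tz": -30, "ax": 0, "ay": 0, "az": 0.14, "grip": 255}, {"tx": 0, "ty": 0, "tz": 0, "ax": 0, "ay": 0, "az": 0.145, "grip": 255}, {"tx": 0, "ty": 0, "tz": 0, "ax": 0, "ay": 0, "az": 0.145, "grip": 255}, {"tx": 0, "ty": 0, "tz": 0, "ax": 0, "ay": 0, "az": 0.145, "grip": 255}, {"tx": 0, "ty": 0, "tz": 0, "ax": 0, "ay": 0, "az": 0.145, "grip": 255}, {"tx": 0, "ty": 0, "tz": 0, "ax": 0, "ay": 0, "az": 0.145, "grip": 255}, {"tx": 0, "ty": 0, "tz": 0, "ax": 0, "ay": 0, "az": 0.145, "grip": 255}, {"tx": 0, "ty": 0, "tz": 0, "ax": 0, "ay": 0, "az": 0.145, "grip": 255}, {"tx": 0, "ty": 0, "tz": 0, "ax": 0, "ay": 0, "az": 0.145, "grip": 255}, {"tx": 0, "ty": 0, "tz": 0, "ax": 0, "ay": 0, "az": 0.145, "grip": 255}, {"tx": 0, "ty": 0, "tz": 0, "ax": 0, "ay": 0, "az": 0.145, "grip": 255}, {"tx": 0, "ty": 0, "tz": 0, "ax": 0, "ay": 0, "az": 0.145, "grip": 255}, {"tx": 0, "ty": 0, "tz": 0, "ax": 0, "ay": 0, "az": 0.145, "grip": 255}, {"tx": 0, "ty": 0, "tz": 0, "ax": 0, "ay": 0, "az": 0.145, "grip": 255}, {"tx": 0, "ty": 0, "tz": 0, "ax": 0, "ay": 0, "az": 0.145, "grip": 255}]}}

```text
t: 19.05
tool_pos: [0.573, 0.099, 0.1165]
orientation: [1.317, 2.736, -0.23]
force: [0.2, 0.6, 0.2]
opening: 0.0005
```

```bash
python3 - <<'E'
from h import *
h=np.array([.6372,-.0241,0])
print((h-ey*.052),robot.read_state()["q"].round(3))
shift(h-ey*.052+[0,0,.08],ey)
E
```

```text
[ 0.63519849 -0.07606147  0.        ] [ 0.206  0.156  1.617 -0.182  1.387 -0.433]
t 19.05 pos [0.573  0.099  0.1165] F [0.23 0.59 0.21] open 0.0005
shift mm [-167.7  -55.7   68.2]
turn [-0.0357  0.1794  0.7104]
```

Request:
{"name": "step_arm", "arguments": {"targets": [{"tx": 0, "ty": 0, "tz": 0, "ax": -0.007, "ay": 0.036, "az": 0.142, "grip": 255}, {"tx": 0, "ty": 0, "tz": 0, "ax": -0.007, "ay": 0.036, "az": 0.142, "grip": 255}, {"tx": 0, "ty": 0, "tz": 0, "ax": -0.007, "ay": 0.036, "az": 0.142, "grip": 255}, {"tx": 0, "ty": 0, "tz": 0, "ax": -0.007, "ay": 0.036, "az": 0.142, "grip": 255}, {"tx": 0, "ty": 0, "tz": 0, "ax": -0.007, "ay": 0.036, "az": 0.142, "grip": 255}, {"tx": 0, "ty": 0, "tz": 0, "ax": 0, "ay": 0, "az": 0, "grip": 255}]}}

```text
t: 19.65
tool_pos: [0.5731, 0.0983, 0.1166]
orientation: [-2.26, -2.18, 0.001]
force: [-0.0, -0.6, -0.1]
opening: 0.0007
```

```bash
python3 - <<'E'
from h import *
h=np.array([.6372,-.0241,0])
shift(h-ey*.052+[0,0,.08],ey)
E
```

```text
t 19.65 pos [0.5731 0.0983 0.1166] F [-0.   -0.58 -0.13] open 0.0007
shift mm [-172.    68.4   36.4]
turn [-0.0017 -0.0004  0.0028]
```

Request:
{"name": "step_arm", "arguments": {"targets": [{"tx": -34, "ty": 14, "tz": 0, "ax": 0, "ay": 0, "az": 0, "grip": 255}, {"tx": -34, "ty": 14, "tz": 0, "ax": 0, "ay": 0, "az": 0, "grip": 255}, {"tx": -34, "ty": 14, "tz": 0, "ax": 0, "ay": 0, "az": 0, "grip": 255}, {"tx": -34, "ty": 13, "tz": 0, "ax": 0, "ay": 0, "az": 0, "grip": 255}, {"tx": -36, "ty": 13, "tz": 0, "ax": 0, "ay": 0, "az": 0, "grip": 255}, {"tx": 0, "ty": 0, "tz": 20, "ax": 0, "ay": 0, "az": 0, "grip": 255}, {"tx": 0, "ty": 0, "tz": 20, "ax": 0, "ay": 0, "az": 0, "grip": 255}, {"tx": 0, "ty": 0, "tz": 0, "ax": 0, "ay": 0, "az": 0, "grip": 255}]}}

```text
t: 20.45
tool_pos: [0.6328, -0.0739, 0.0725]
orientation: [-2.247, -2.187, 0.009]
force: [-0.5, 0.2, -0.2]
opening: 0.0002
```

```bash
python3 - <<'E'
from h import *
h=np.array([.6372,-.0241,0])
shift(h-ey*.052+[0,0,.002],ey)
c=robot.read_camera("side"); f=c["frame"]
g=f[150:250,230:340]
cv2.imwrite("pics/s20.png",cv2.resize(cv2.convertScaleAbs(g,alpha=1.6),None,fx=6,fy=6,interpolation=cv2.INTER_CUBIC))
E
```

```text
t 20.45 pos [ 0.6328 -0.0739  0.0725] F [-0.54  0.15 -0.15] open 0.0002
shift mm [-2.1  3.1 70.5]
turn [-0.0085  0.0001  0.0112]
```

View pics/s20.png

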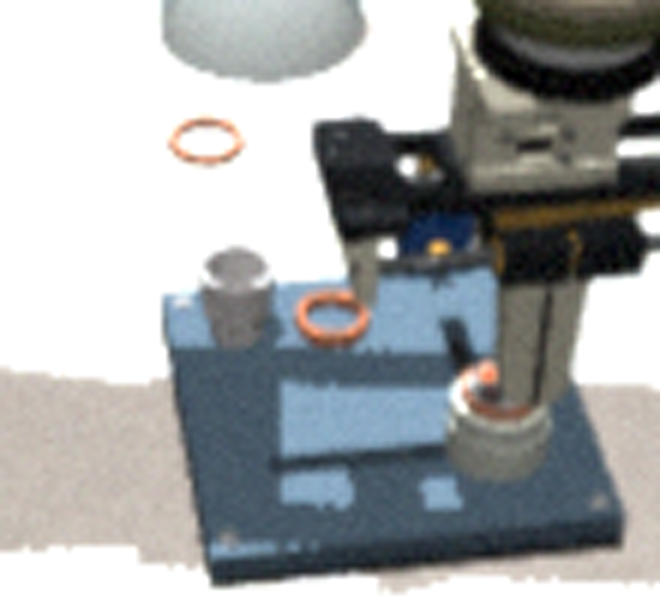

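```bash
python3 - <<'E'
from h import *
c=robot.read_camera("side")
for u,v,ys in((320,216.7,(-.064,-.084)),(290.8,200,(-.055,-.074,-.09))):
  a=ray(c,u,v,0);b=ray(c,u,v,.1)
  for y in ys:
    k=(y-a[1])/(b[1]-a[1]);print((a+k*(b-a)).round(4))
c=robot.read_camera("wrist");cv2.imwrite("pics/w20.png",cv2.convertScaleAbs(c["frame"],alpha=1.5))
E
```

```text
[ 0.6431 -0.064   0.0795]
[ 0.6358 -0.084   0.0981]
[ 0.5641 -0.055   0.14  ]
[ 0.5593 -0.074   0.1558]
[ 0.5552 -0.09    0.1692]
```

View pics/w20.png

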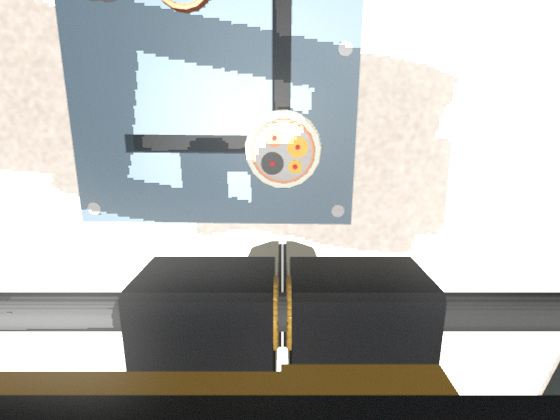

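The wrist view now shows the holder centred at about (283,148), in line with the finger gap at column 282, with the second leg of the slot running straight up. I'll finish the alignment and lower to the same height as before.

Request:
{"name": "step_arm", "arguments": {"targets": [{"tx": -2, "ty": 3, "tz": 0, "ax": -0.008, "ay": 0, "az": 0.011, "grip": 255}, {"tx": 0, "ty": 0, "tz": 20, "ax": 0, "ay": 0, "az": 0, "grip": 255}, {"tx": 0, "ty": 0, "tz": 20, "ax": 0, "ay": 0, "az": 0, "grip": 255}, {"tx": 0, "ty": 0, "tz": 20, "ax": 0, "ay": 0, "az": 0, "grip": 255}, {"tx": 0, "ty": 0, "tz": 0, "ax": 0, "ay": 0, "az": 0, "grip": 255}]}}

```text
t: 21.1
tool_pos: [0.6368, -0.0747, 0.0137]
orientation: [2.264, 2.176, 0.002]
force: [-0.5, -0.8, -0.8]
opening: 0.0004
```

```bash
python3 - <<'E'
from h import *
h=np.array([.6372,-.0241,0])
shift(h-ey*.052+[0,0,.002],ey)
c=robot.read_camera("wrist");cv2.imwrite("pics/w21.png",cv2.convertScaleAbs(c["frame"],alpha=1.5))
c=robot.read_camera("side");cv2.imwrite("pics/s21.png",cv2.resize(cv2.convertScaleAbs(c["frame"][150:250,230:340],alpha=1.6),None,fx=6,fy=6,interpolation=cv2.INTER_CUBIC))
E
```

```text
t 21.1 pos [ 0.6368 -0.0747  0.0137] F [-0.52 -0.81 -0.83] open 0.0004
shift mm [-1.4 -1.6 11.7]
turn [ 0.0018 -0.0002 -0.001 ]
```

View pics/w21.png

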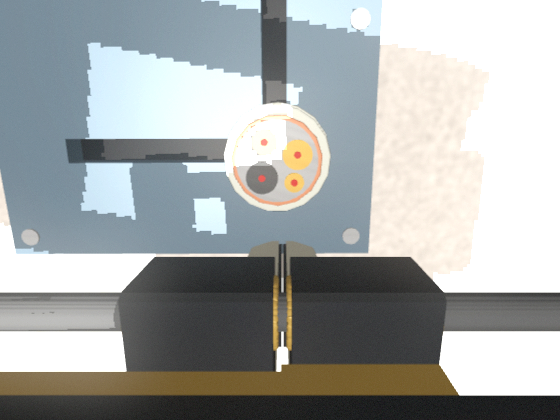

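View pics/s21.png

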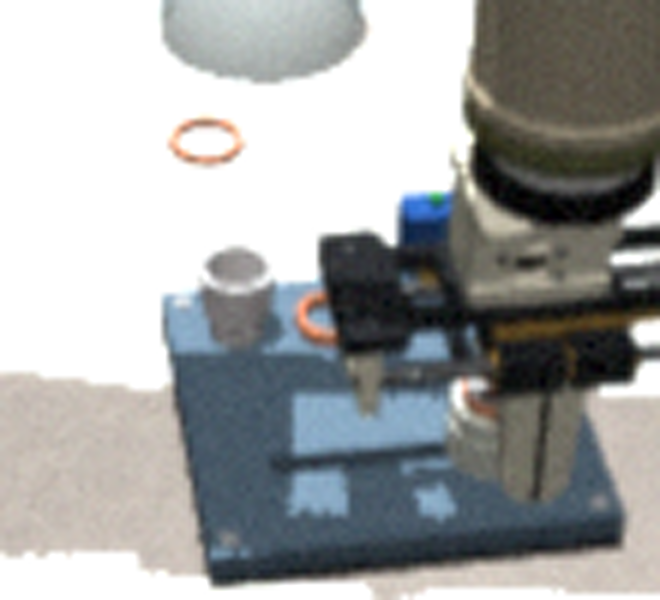

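Request:
{"name": "step_arm", "arguments": {"targets": [{"tx": 0, "ty": -1.5, "tz": 6, "ax": 0, "ay": 0, "az": 0, "grip": 255}, {"tx": 0, "ty": 0, "tz": 5.5, "ax": 0, "ay": 0, "az": 0, "grip": 255}, {"tx": 4, "ty": 0, "tz": 0, "ax": 0, "ay": 0, "az": 0, "grip": 255}, {"tx": 4, "ty": 0, "tz": 0, "ax": 0, "ay": 0, "az": 0, "grip": 255}, {"tx": 3, "ty": 0, "tz": 0, "ax": 0, "ay": 0, "az": 0, "grip": 255}, {"tx": 0, "ty": 0, "tz": 0, "ax": 0, "ay": 0, "az": 0, "grip": 255}]}}

```text
t: 21.8
tool_pos: [0.6378, -0.0635, 0.0047]
orientation: [2.262, 2.174, 0.006]
force: [0.1, 0.2, -0.3]
opening: 0.0001
```

Request:
{"name": "step_arm", "arguments": {"targets": [{"tx": 2, "ty": 0, "tz": 0, "ax": 0, "ay": 0, "az": 0, "grip": 255}, {"tx": 2, "ty": 0, "tz": 0, "ax": 0, "ay": 0, "az": 0, "grip": 255}, {"tx": 2, "ty": 0, "tz": 0, "ax": 0, "ay": 0, "az": 0, "grip": 255}]}}

```text
t: 22.1
tool_pos: [0.6379, -0.0581, 0.0045]
orientation: [2.262, 2.174, 0.006]
force: [-0.7, -3.3, -0.3]
opening: 0.0006
```

Request:
{"name": "step_arm", "arguments": {"targets": [{"tx": 2, "ty": 0, "tz": 0, "ax": 0, "ay": 0, "az": 0, "grip": 255}, {"tx": 2, "ty": 0, "tz": 0, "ax": 0, "ay": 0, "az": 0, "grip": 255}]}}

```text
t: 22.3
tool_pos: [0.638, -0.0544, 0.0045]
orientation: [2.262, 2.173, 0.005]
force: [-0.4, -2.7, -0.2]
opening: 0.0009
```

```bash
python3 - <<'E'
from h import *
h=np.array([.6372,-.0241,0])
shift(h-ey*.0335+[0,0,.002],ey)
c=robot.read_camera("wrist");cv2.imwrite("pics/w22.png",cv2.convertScaleAbs(c["frame"],alpha=1.5))
E
```

```text
t 22.3 pos [ 0.638  -0.0544  0.0045] F [-0.41 -2.68 -0.18] open 0.0009
shift mm [-3.3 -2.   2.5]
turn [ 0.0053  0.0007 -0.0016]
```

View pics/w22.png

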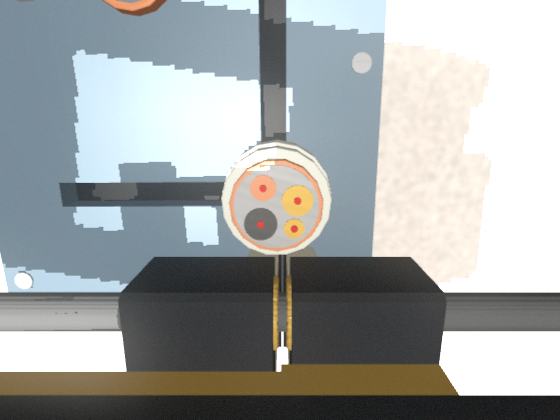

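The finger touched near TCP y≈-0.058, and the holder is sliding at about 3 N. In the wrist view it is at (276,198), upright, with the slot ahead.

Request:
{"name": "step_arm", "arguments": {"targets": [{"tx": 2, "ty": 0, "tz": 0, "ax": 0, "ay": 0, "az": 0, "grip": 255}, {"tx": 2, "ty": 0, "tz": 0, "ax": 0, "ay": 0, "az": 0, "grip": 255}, {"tx": 2, "ty": 0, "tz": 0, "ax": 0, "ay": 0, "az": 0, "grip": 255}, {"tx": 2, "ty": 0, "tz": 0, "ax": 0, "ay": 0, "az": 0, "grip": 255}, {"tx": 2, "ty": 0, "tz": 0, "ax": 0, "ay": 0, "az": 0, "grip": 255}, {"tx": 2, "ty": 0, "tz": 0, "ax": 0, "ay": 0, "az": 0, "grip": 255}, {"tx": 2, "ty": 0, "tz": 0, "ax": 0, "ay": 0, "az": 0, "grip": 255}, {"tx": 2, "ty": 0, "tz": 0, "ax": 0, "ay": 0, "az": 0, "grip": 255}, {"tx": 2, "ty": 0, "tz": 0, "ax": 0, "ay": 0, "az": 0, "grip": 255}, {"tx": 2, "ty": 0, "tz": 0, "ax": 0, "ay": 0, "az": 0, "grip": 255}, {"tx": 2, "ty": 0, "tz": 0, "ax": 0, "ay": 0, "az": 0, "grip": 255}, {"tx": 2, "ty": 0, "tz": 0, "ax": 0, "ay": 0, "az": 0, "grip": 255}, {"tx": 2, "ty": 0, "tz": 0, "ax": 0, "ay": 0, "az": 0, "grip": 255}, {"tx": 2, "ty": 0, "tz": 0, "ax": 0, "ay": 0, "az": 0, "grip": 255}]}}

```text
t: 23.75
tool_pos: [0.6391, -0.026, 0.0044]
orientation: [2.262, 2.174, 0.005]
force: [-0.9, -2.0, 0.7]
opening: 0.0003
```

```bash
python3 - <<'E'
from h import *
shift(np.array([.6402,.0655,0])-ey*.0335+[0,0,.0045],ey)
c=robot.read_camera("wrist");cv2.imwrite("pics/w23.png",cv2.convertScaleAbs(c["frame"],alpha=1.5))
E
```

```text
t 23.75 pos [ 0.6391 -0.026   0.0044] F [-0.93 -2.    0.69] open 0.0003
shift mm [58.  -2.5 -0.1]
turn [ 0.0053  0.0003 -0.0014]
```

View pics/w23.png

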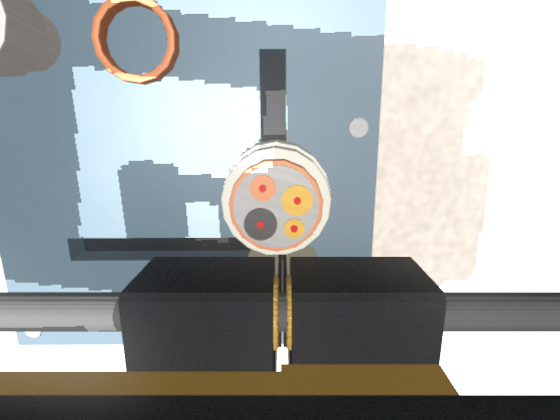

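The holder is unchanged against the finger at (276,198), the slot end shows at (273,50), and the case ring is well clear. About 58 mm remain.

Request:
{"name": "step_arm", "arguments": {"targets": [{"tx": 2, "ty": 0, "tz": 0, "ax": 0, "ay": 0, "az": 0, "grip": 255}, {"tx": 2, "ty": 0, "tz": 0, "ax": 0, "ay": 0, "az": 0, "grip": 255}, {"tx": 2, "ty": 0, "tz": 0, "ax": 0, "ay": 0, "az": 0, "grip": 255}, {"tx": 2, "ty": 0, "tz": 0, "ax": 0, "ay": 0, "az": 0, "grip": 255}, {"tx": 2, "ty": 0, "tz": 0, "ax": 0, "ay": 0, "az": 0, "grip": 255}, {"tx": 2, "ty": 0, "tz": 0, "ax": 0, "ay": 0, "az": 0, "grip": 255}, {"tx": 2, "ty": 0, "tz": 0, "ax": 0, "ay": 0, "az": 0, "grip": 255}, {"tx": 2, "ty": 0, "tz": 0, "ax": 0, "ay": 0, "az": 0, "grip": 255}, {"tx": 2, "ty": 0, "tz": 0, "ax": 0, "ay": 0, "az": 0, "grip": 255}, {"tx": 2, "ty": 0, "tz": 0, "ax": 0, "ay": 0, "az": 0, "grip": 255}, {"tx": 2, "ty": 0, "tz": 0, "ax": 0, "ay": 0, "az": 0, "grip": 255}, {"tx": 2, "ty": 0, "tz": 0, "ax": 0, "ay": 0, "az": 0, "grip": 255}, {"tx": 2, "ty": 0, "tz": 0, "ax": 0, "ay": 0, "az": 0, "grip": 255}, {"tx": 2, "ty": 0, "tz": 0, "ax": 0, "ay": 0, "az": 0, "grip": 255}, {"tx": 2, "ty": 0, "tz": 0, "ax": 0, "ay": 0, "az": 0, "grip": 255}, {"tx": 2, "ty": 0, "tz": 0, "ax": 0, "ay": 0, "az": 0, "grip": 255}, {"tx": 2, "ty": 0, "tz": 0, "ax": 0, "ay": 0, "az": 0, "grip": 255}, {"tx": 2, "ty": 0, "tz": 0, "ax": 0, "ay": 0, "az": 0, "grip": 255}, {"tx": 2, "ty": 0, "tz": 0, "ax": 0, "ay": 0, "az": 0, "grip": 255}, {"tx": 2, "ty": 0, "tz": 0, "ax": 0, "ay": 0, "az": 0, "grip": 255}]}}

```text
t: 25.8
tool_pos: [0.6407, 0.014, 0.0044]
orientation: [2.263, 2.174, 0.005]
force: [-0.3, -1.3, 1.0]
opening: 0.0007
```

```bash
python3 - <<'E'
from h import *
shift(np.array([.6402,.0655,0])-ey*.0335+[0,0,.0045],ey)
c=robot.read_camera("wrist");cv2.imwrite("pics/w24.png",cv2.convertScaleAbs(c["frame"],alpha=1.5))
E
```

```text
t 25.8 pos [0.6407 0.014  0.0044] F [-0.35 -1.32  1.04] open 0.0007
shift mm [18.  -2.5 -0.1]
turn [ 0.0053  0.0002 -0.0014]
```

View pics/w24.png

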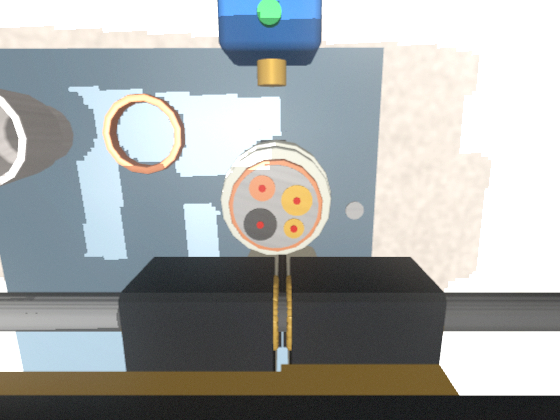

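Request:
{"name": "step_arm", "arguments": {"targets": [{"tx": 2, "ty": 0, "tz": 0, "ax": 0, "ay": 0, "az": 0, "grip": 255}, {"tx": 2, "ty": 0, "tz": 0, "ax": 0, "ay": 0, "az": 0, "grip": 255}, {"tx": 2, "ty": 0, "tz": 0, "ax": 0, "ay": 0, "az": 0, "grip": 255}, {"tx": 2, "ty": 0, "tz": 0, "ax": 0, "ay": 0, "az": 0, "grip": 255}, {"tx": 2, "ty": 0, "tz": 0, "ax": 0, "ay": 0, "az": 0, "grip": 255}, {"tx": 2, "ty": 0, "tz": 0, "ax": 0, "ay": 0, "az": 0, "grip": 255}]}}

```text
t: 26.45
tool_pos: [0.6412, 0.026, 0.0044]
orientation: [2.262, 2.174, 0.005]
force: [-0.4, -2.3, -0.3]
opening: 0.0005
```

Request:
{"name": "step_arm", "arguments": {"targets": [{"tx": 1, "ty": 0, "tz": 0, "ax": 0, "ay": 0, "az": 0, "grip": 255}, {"tx": 1, "ty": 0, "tz": 0, "ax": 0, "ay": 0, "az": 0, "grip": 255}]}}

```text
t: 26.65
tool_pos: [0.6413, 0.0279, 0.0044]
orientation: [2.262, 2.174, 0.005]
force: [0.7, -3.0, 0.1]
opening: 0.0004
```

Request:
{"name": "step_arm", "arguments": {"targets": [{"tx": 1, "ty": 0, "tz": 0, "ax": 0, "ay": 0, "az": 0, "grip": 255}]}}

```text
t: 26.75
tool_pos: [0.6413, 0.0289, 0.0044]
orientation: [2.262, 2.174, 0.005]
force: [-0.1, -1.2, 0.5]
opening: 0.0005
```

Request:
{"name": "step_arm", "arguments": {"targets": [{"tx": 1, "ty": 0, "tz": 0, "ax": 0, "ay": 0, "az": 0, "grip": 255}]}}

```text
t: 26.85
tool_pos: [0.6413, 0.0298, 0.0044]
orientation: [2.262, 2.174, 0.005]
force: [-0.5, -3.4, 0.3]
opening: 0.0009
```

Request:
{"name": "step_arm", "arguments": {"targets": [{"tx": 1, "ty": 0, "tz": 0, "ax": 0, "ay": 0, "az": 0, "grip": 255}]}}

```text
t: 26.95
tool_pos: [0.6414, 0.0309, 0.0044]
orientation: [2.262, 2.174, 0.005]
force: [0.4, -1.4, -0.6]
opening: 0.0008
```

Request:
{"name": "step_arm", "arguments": {"targets": [{"tx": 1, "ty": 0, "tz": 0, "ax": 0, "ay": 0, "az": 0, "grip": 255}]}}

```text
t: 27.05
tool_pos: [0.6414, 0.0318, 0.0044]
orientation: [2.263, 2.174, 0.005]
force: [0.6, -2.0, 0.3]
opening: 0.0006
```

Request:
{"name": "step_arm", "arguments": {"targets": [{"tx": 1, "ty": 0, "tz": 0, "ax": 0, "ay": 0, "az": 0, "grip": 255}]}}

```text
t: 27.15
tool_pos: [0.6414, 0.0329, 0.0044]
orientation: [2.262, 2.174, 0.005]
force: [0.4, -2.2, 1.3]
opening: 0.0003
```

Request:
{"name": "step_arm", "arguments": {"targets": [{"tx": 0.7, "ty": 0, "tz": 0, "ax": 0, "ay": 0, "az": 0, "grip": 255}]}}

```text
t: 27.25
tool_pos: [0.6415, 0.0334, 0.0044]
orientation: [2.262, 2.174, 0.005]
force: [-0.2, -4.5, 0.2]
opening: 0.0005
```

Request:
{"name": "step_arm", "arguments": {"targets": [{"tx": 0.7, "ty": 0, "tz": 0, "ax": 0, "ay": 0, "az": 0, "grip": 255}]}}

```text
t: 27.35
tool_pos: [0.6415, 0.0336, 0.0045]
orientation: [2.262, 2.173, 0.004]
force: [-0.7, -6.6, 1.8]
opening: 0.0005
```

Request:
{"name": "step_arm", "arguments": {"targets": [{"tx": 0.3, "ty": 0, "tz": 0, "ax": 0, "ay": 0, "az": 0, "grip": 255}]}}

```text
t: 27.45
tool_pos: [0.6415, 0.0336, 0.0045]
orientation: [2.262, 2.173, 0.004]
force: [-0.5, -6.5, 0.7]
opening: 0.0004
```

Force rises to 6.5 N with no further motion at TCP y=0.0336, so the pin is against the slot's end. I'll back off, rise and look.

Request:
{"name": "step_arm", "arguments": {"targets": [{"tx": -2, "ty": 0, "tz": 0, "ax": 0, "ay": 0, "az": 0, "grip": 255}, {"tx": -5, "ty": 0, "tz": 0, "ax": 0, "ay": 0, "az": 0, "grip": 255}, {"tx": -10, "ty": 0, "tz": 0, "ax": 0, "ay": 0, "az": 0, "grip": 255}, {"tx": -15, "ty": 0, "tz": 0, "ax": 0, "ay": 0, "az": 0, "grip": 255}, {"tx": -15, "ty": 0, "tz": 0, "ax": 0, "ay": 0, "az": 0, "grip": 255}, {"tx": 0, "ty": 0, "tz": -25, "ax": 0, "ay": 0, "az": 0, "grip": 255}, {"tx": 0, "ty": 0, "tz": -30, "ax": 0, "ay": 0, "az": 0, "grip": 255}, {"tx": 0, "ty": 0, "tz": -30, "ax": 0, "ay": 0, "az": 0, "grip": 255}, {"tx": -40, "ty": 0, "tz": -10, "ax": 0, "ay": 0, "az": 0, "grip": 255}, {"tx": -40, "ty": 0, "tz": 0, "ax": 0, "ay": 0, "az": 0, "grip": 255}, {"tx": -40, "ty": 0, "tz": 0, "ax": 0, "ay": 0, "az": 0, "grip": 255}, {"tx": -40, "ty": 0, "tz": 0, "ax": 0, "ay": 0, "az": 0, "grip": 255}, {"tx": -40, "ty": 0, "tz": 0, "ax": 0, "ay": 0, "az": 0, "grip": 255}, {"tx": 0, "ty": 0, "tz": 0, "ax": 0, "ay": 0, "az": 0, "grip": 255}, {"tx": 0, "ty": 0, "tz": 0, "ax": 0, "ay": 0, "az": 0, "grip": 255}]}}

```text
t: 28.95
tool_pos: [0.6305, -0.2142, 0.0993]
orientation: [2.266, 2.171, 0.006]
force: [0.4, -0.0, -1.6]
opening: 0.0006
```

```bash
python3 - <<'E'
from h import *
print(robot.read_state()["tool_pos"],robot.read_state()["force"])
c=robot.read_camera("side");cv2.imwrite("pics/s25.png",cv2.resize(cv2.convertScaleAbs(c["frame"][150:250,230:340],alpha=1.3),None,fx=6,fy=6,interpolation=cv2.INTER_CUBIC))
c=robot.read_camera("top");cv2.imwrite("pics/t25.png",cv2.resize(cv2.convertScaleAbs(c["frame"][140:235,210:310],alpha=1.6),None,fx=6,fy=6,interpolation=cv2.INTER_CUBIC))
cv2.imwrite("pics/tf25.png",c["frame"])
E
```

```text
[ 0.63048075 -0.21419729  0.09927722] [ 0.37921043 -0.02324801 -1.64876219]
```

View pics/s25.png

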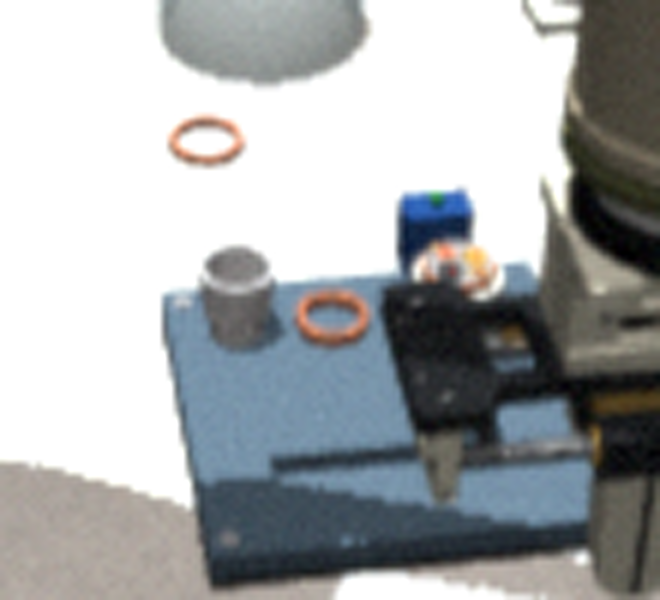

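View pics/t25.png

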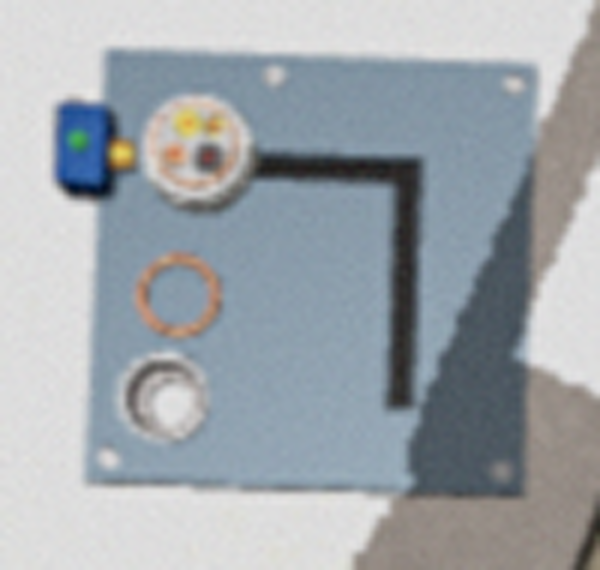

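View pics/tf25.png

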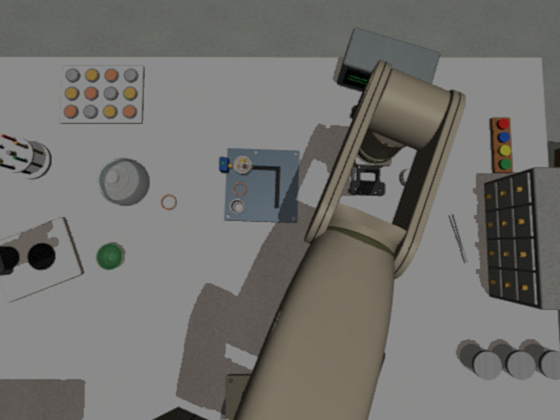

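```bash
python3 - <<'E'
from h import *
c=robot.read_camera("top");f=c["frame"];S=6
g=cv2.resize(f[140:235,210:310],None,fx=S,fy=S,interpolation=cv2.INTER_CUBIC)
v=g.max(2);nb=((g[:,:,0].astype(int)-g[:,:,2]<6)&(v>60)).astype(np.uint8)*255
nb[:80]=0;nb[225:]=0;nb[:,:138]=0;nb[:,270:]=0
hc=max(cv2.findContours(nb,0,2)[0],key=cv2.contourArea);e=cv2.fitEllipse(cv2.convexHull(hc))
u,w=210+(e[0][0]+.5)/S-.5,140+(e[0][1]+.5)/S-.5
H=ray(c,u,w,.04);print(e,H,"along leg2 from corner",(H-[.6354,-.0239,0])@ey)
a=cv2.imread("pics/top0.png")[150:225,215:250];b=f[150:225,215:250]
print("ring/loupe diff",np.abs(a[28:].astype(int)-b[28:]).mean(),robot.read_state()["t"])
E
```

```text
((198.27569580078125, 153.0164794921875), (109.92559814453125, 119.40027618408203), 150.09320068359375) [0.63952218 0.06568924 0.04      ] along leg2 from corner 0.08968151458082878
ring/loupe diff 15.131306990881459 29.1
```

```bash
python3 -c "
from plant import robot
print(robot.close_job())"
```

```text
the job is handed in; nothing more can be done
None
```

I pushed the holder to the corner and then along the second leg to the end of the slot. It is standing there beside the blue pickup, and the job is handed in at about 29 s.

**Pushing:** I pushed low on its white side with the closed fingers. It slid at about 2–4 N. The pin met the corner wall at about 8 N and the end of the slot at 6.5 N. I then backed off, lifted the gripper and moved it clear.

**Last checks:**
- **Position:** the top camera puts the holder 89.7 mm along the 90 mm leg, upright and next to the nib.
- **Other items:** by eye, the loupe, case ring and other items are in the same places as in the first picture. A pixel difference around the ring and loupe was not clean (mean 15). I put that down to the arm's changed shadow, since both are at the same pixel positions.

**What disagreed or went wrong:**
- **Finger length:** the fingertips were about 24 mm behind the TCP, not 14 mm ahead as stated. I found this by feeling for the plate and from the pictures, and set the pushing height from the pictures. The fingers never actually touched the plate.
- **Wrong turn:** between the legs I turned the wrist the wrong way. Joint 6 reached the end of its range and the raised gripper swung sideways. The force read near zero just after, nothing appeared to have moved, and I corrected it.

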